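# Press a coral setting home in a prayer-wheel cap

## Task

Press the coral setting home in its brass cap with the small bench press: stand the cap upright on the press's steel platen, back against both locating pins so that it is centred under the ram, and let go of it; then push the wooden plunger head down to its stop and let it spring all the way back up. Leave the cap standing there in the press, keep the gripper off the coral setting, and do not disturb the other things on the bench.

Things in the scene. Friction and masses are not known exactly. Their poses are not given: they have to be found in the camera images.
- cap: Workpiece, loose: round brass cap, 46 mm in diameter with upright sides to 26 mm, then a sloping shoulder to a flat top 28 mm wide at 33 mm; 0.10 to 0.19 kg. A coral-set brass bezel stands up out of its top (see setting). Starts upright on the bench, left or right of the press. Origin: centre of its underside; z up its axis.
- setting (a joint): Coral setting in the cap: bezel disc 21 mm wide, 3 mm thick, on a 12 mm wide spigot, with a coral dome 11 mm wide, 3.4 mm high. A push fit: about 6.5 N slides it down and it stays where left. Value in m: 0 to 0.0015 at the start (bezel some 5 to 6 mm off the cap's flat top), 0.006 = fully home, bezel down on the cap's top.
- setting_rim (a point): Centre of the upper face of the bezel, at the foot of the coral dome: 42 mm above the cap's underside at setting value 0, 36 mm when home.
- press: Fixed C-frame bench press, grey cast iron. Origin on the bench under the ram axis; the open throat faces its own -x (roughly the robot), y across, z up. Base x -110 to +95, y +-65 mm; steel platen on it x -100 to +40, y +-50 mm, top face 30 mm above the bench; column x +48 to +92, y +-28 mm. An overarm with a round nose (see nose) hangs over the platen.
- nest (a point): Point on the platen's top face on the ram axis, 30 mm above the bench, where the centre of the cap's underside lies when the cap touches both pins. Same axes as the press.
- nose (a point): Centre of the underside of the overarm's round nose, on the ram axis, 160 mm above the bench (130 mm above the platen). Nose 47 mm wide, 50 mm high. A gripper's body does not fit upright under it: the cap is brought in from the throat side with the tool tilted about 45 deg.
- pin_left (a point): Foot of the left one of two dark steel locating pins (8 mm in diameter, 12 mm high) on the platen, at x +23, y +14 mm from the ram axis in the press's axes; its twin stands at x +23, y -14 mm. A cap touching both is centred under the ram.
- plunger (a joint): The press's sprung ram with its head, sliding straight down; m, 0 = up, 0.040 = at its stop. Needs about 4 N at first and 9 N at the end, plus the push fit's 6.5 N in the last 6 mm; springs back by itself. Its white nylon foot (24 mm wide, hollow to clear the coral, on a 14 mm steel rod) has its underside 76 mm above the platen when up, 36 mm at the stop.
- head_top (a point): Centre of the top of the turned wooden plunger head, a 45 mm wide flat-topped knob above the press's nose; 296 mm above the bench when up, 256 mm at the stop.
- plain_cap: Bystander, loose: a wider, lower brass cap with no stone, 62 mm in diameter, 22 mm high, on the other side of the press. Origin: centre of its underside.
- hub_ring: Bystander, loose: brass ring 68 mm outside, 44 mm bore, 18 mm high. Origin: centre of its underside.
- handle: Bystander, loose: red lacquered turned handle, 146 mm long, 29 mm thick, lying along its x. Origin: under its middle.
- brush: Bystander, loose: a brush lying along its x on the bench. Origin: its underside, near its middle.
- hammer: Bystander, loose: a small hammer lying along its x on the bench. Origin: its underside, near its middle.
- jar: Bystander, loose: amber glass jar, 60 mm in diameter, 58 mm high. Origin: centre of its underside.
Things that resemble listed ones, but are neither listed nor needed, are in the scene too. Leave any green, pink or purple look-alike of the cap alone.

How it is judged:
On the way, in this order (a step that is already met when the one before it is completed fails the run):
1. the cap stands on the platen against both pins and is let go, its setting still proud and the plunger still up (horizontal distance between cap and nest below 0.003 m and z of cap in the frame of nest between -0.002 and 0.002 m and angle between cap's own z axis and vertical below 0.05 rad and contact force between the fingers and cap below 0.3 N and value of joint setting below 0.003 m and value of joint plunger below 0.004 m), for 0.2 s.
2. the plunger is pressed down to its stop with the cap under it (value of joint plunger above 0.0385 m and horizontal distance between cap and nest below 0.003 m and value of joint setting above 0.0045 m), for 0.1 s.
At the end, for the whole second after the job is handed in: The cap stands upright and at rest on the platen, centred on the ram axis within 3 mm (touching the pins), its setting pressed home (within 1.5 mm of the seat), and the plunger is fully up again (within 2 mm) (value of joint plunger below 0.002 m and value of joint setting above 0.0045 m and horizontal distance between cap and nest below 0.003 m and z of cap in the frame of nest between -0.002 and 0.002 m and angle between cap's own z axis and vertical below 0.05 rad and linear speed of cap below 0.01 m/s).
It fails at once if the gripper pushes on the coral setting (contact force between the fingers and setting above 3 N).
It fails at once if the cap is tipped over (angle between cap's own z axis and vertical above 0.7 rad).
It fails at once if another thing on the bench is knocked out of place (by more than 25 mm) (distance of any of plain_cap, hub_ring, handle, brush, hammer, jar from where it was at the start of the episode above 0.025 m).
It also fails if it takes over 64 s, if anything falls off the work surface, if the arm or the gripper's body presses on something with over 40 N, if the wrist force passes 120 N, or if a joint passes its speed limit or range.

## Robot

A 7-joint arm with a two-finger parallel gripper is mounted at the origin on the work surface. World frame = base frame: x ahead of the robot, y to its left, z up, the work surface at z = 0. Lengths are in m, angles in rad, forces in N, time in s.
With the tool pointing down it reaches from about 0.4 to 0.875 m from the base axis. Payload 19.3 kg.
Tool frame: the origin (TCP) lies at the very end of the fingers, on their centre line; the grasp point (between the pads) lies 19 mm behind it (bot.pinch_z is the distance from the TCP to the grasp point, in m); y points along the fingers, x is the direction in which the jaws open and shut, and the axes are right-handed (so a half turn about y gives the same grasp; the last joint's range is limited). The gripper opens to 85 mm and grips with 20 to 120 N. Pads are 22 mm wide; open, the fingers measure 114 mm over their backs; the gripper's body (76 mm by 85 mm) begins 54 mm behind the grasp point. The pads swing forward as they close: fully open they stand 13 mm farther back than shut.
Start: joints at [1.093, 0.521, -0.036, 1.599, 0.021, 1.021, -0.113], TCP at [0.248, -0.574, 0.231] pointing down, gripper open.
Joint ranges: [-2.91, 2.91], [-0.3, 2.13], [-1.5, 1.42], [0.17, 2.43], [-1.26, 4.41], [0.16, 1.93], [-2.52, 2.52]. Speed limits (rad/s): [1.89, 1.89, 2.39, 2.39, 3.01, 3.01, 3.01].

## Interface

Orientations are given as [roll, pitch, yaw] about the fixed x, y, z axes, in that order (R = Rz(yaw) Ry(pitch) Rx(roll)).
In Python, from workcell import bot gives the robot as it stands. The module is installed in compiled form; this text tells all that it offers.
- The arm moves only by the tool arm_command, never from a script. Its argument "moves" is a list of rows, each an object of numbers: "rx", "ry", "rz": the turn, a rotation vector about the tool's x, y, z in rad; "x", "y", "z": the shift along the tool's x, y, z in cm; "gripper": the opening, from -1 (shut) to 1 (fully open). In form: [{"rx": .., "ry": .., "rz": .., "x": .., "y": .., "z": .., "gripper": ..}, ...]. A call has 1 to 5 rows; each row is the pose to reach, as a shift and turn from the pose commanded when the call began, along the tool's axes at that moment; what a row does not reach only later rows make up. A row lasts 1/12 s, in which the tool goes at most 41.7 mm and 7.16 degrees, less where a joint would pass 70% of its speed; a pose out of reach is approached as far as the arm can. A call with a gripper value outside its range is refused whole. The fingers move at their own pace and stop on an object; "squeeze" is the grip in N (left out, the last holds). Time passes only in rows, so rows that repeat a pose let the fingers close. It gives the time, the measured TCP pose, the force and the opening at its end, in the units of the state.
- bot.observe(): the state, without advancing time (a new reading comes with each control period).
- bot.grab_frame(name): name is "scene" or "side" or "wrist"; returns (picture, depth): 480x640x3 uint8, red, green, blue; 480x640 float32, m along the optical axis (not along the pixel's ray), 0 where there is no reading.
- bot.camera_model(name): a dict with "vfov" (degrees; the focal length in pixels is half the picture's height over the tangent of half this angle, whatever the lens; pixels are square), "cx", "cy" (the principal point, pixels), "extrinsics" (4x4, takes a point from camera to world coordinates); the wrist camera has in their place "mount" (4x4, takes a point from camera to tool coordinates, whose origin is the TCP and whose axes are the tool frame's). Camera axes: x right, y down, z forward; pixel columns grow to the right and rows downward; lengths in m; the calibration is good to about 2 mm. The wrist camera is an equidistant fisheye: a pixel r from the principal point sees the ray r / f radians off the axis. A picture is of the moment at which its call begins: read the wrist's pose just before it. camera_model takes no time and is no camera call.
- bot.job_done(): hands the job in, once; it reports no verdict.
Trained networks look in the newest picture that a camera, given by its name, has taken for a name from the list of things; names that differ only in an ending like _2 or _b are one class to them, and where a whole thing is asked for, a point or a joint stands for the part that bears it (a point fixed in the world has none). Each returns a list of dicts, best first, with "p" (0 to 1); they miss things now and then, are a little off and sometimes report something else, mostly with a low value. They report only what shows in the picture. A call takes as long as a camera call. They do not tell look-alikes from the thing itself.
- bot.spot_in(name, camera): "box" ([left, top, right, bottom] in pixels, round what is visible of it).
- bot.masks_of(name, camera): "mask" (480x640 bool, what is visible of it) and "box" ([left, top, right, bottom] in pixels, round what is visible of it).
The state is a dict: "clock": time; "qpos": joint angles; "qd": joint speeds; "joint_efforts": joint torques, N m; "position": TCP position; "tool_rot": TCP orientation; "force": force on the tool from outside, world axes, zero at the start; "moment": the same for the moment, N m; "grip_width": finger opening in m.
Only numpy, scipy, OpenCV 4.12 (cv2) and the standard library are available. Lean on these libraries where they do the work, as an engineer would, in place of code of your own. Each camera call takes 0.05 s, during which the arm holds its last target.

## Working session

There is one attempt and no reset: what is moved stays moved. The work goes in short steps, Python scripts to look and compute and a tool call to move; the robot and the scene stay as the last step left them, time stands still between calls to the robot, and variables do not carry over. Pictures are saved under pics/ and viewed, and the job is handed in when it is done.

Besides the shell and the picture viewer there is one more tool, called after "Emit:" as name(argument=value, ...) on one line, values as JSON. arm_command: Moves the arm, as the interface text tells. Its arguments: {"type":"object","properties":{"moves":{"type":"array"},"squeeze":{"type":"number"}},"required":["moves"]}

```bash
mkdir -p pics; cat > h.py <<'E'
import numpy as np, cv2
from workcell import bot
from scipy.spatial.transform import Rotation as R
def f_of(m): return 240/np.tan(np.radians(m["vfov"])/2)
def pts(name,depth,mask=None):
    m=bot.camera_model(name); f=f_of(m)
    v,u=np.nonzero((depth>0)&(mask if mask is not None else True)); d=depth[v,u]
    P=np.c_[(u-m["cx"])/f*d,(v-m["cy"])/f*d,d,np.ones(len(d))]
    return (P@np.array(m["extrinsics"]).T)[:,:3],u,v
def proj(name,p):
    m=bot.camera_model(name); f=f_of(m)
    q=np.linalg.inv(np.array(m["extrinsics"]))@np.r_[p,1]
    return q[0]/q[2]*f+m["cx"],q[1]/q[2]*f+m["cy"]
def save(n,im): cv2.imwrite("pics/"+n,im[:,:,::-1])
E
python3 - <<'E'
from h import *
s=bot.observe(); print(s)
for c in ["scene","side","wrist"]:
    im,d=bot.grab_frame(c); save(c+"0.png",im); np.save(c+"0d.npy",d); np.save(c+"0i.npy",im)
    m=bot.camera_model(c); print(c,{k:np.round(v,3).tolist() for k,v in m.items()})
    if c!="wrist":
        for n in ["cap","press","plain_cap","setting","plunger"]:
            print(n,[(round(x["p"],2),np.round(x["box"]).tolist()) for x in bot.spot_in(n,c)][:5])
print(bot.observe()["clock"])
E
```

```text
{'clock': 0.0, 'qpos': array([ 1.09280619,  0.52200309, -0.03630742,  1.59997456,  0.02120035,
        1.02104886, -0.11277605]), 'qd': array([ 0.00197361,  0.00038462, -0.00121611,  0.00011629, -0.00030667,
        0.00075227,  0.00195342]), 'joint_efforts': array([ 1.81616742e-03, -9.27096248e+01,  1.98114976e+00, -3.69940102e+01,
        1.78328273e-02,  8.09584104e-03,  3.66630877e-05]), 'position': array([ 0.24770098, -0.57348824,  0.23074472]), 'tool_rot': array([-1.57087863e+00,  1.04571472e-03, -1.16301001e+00]), 'force': array([0.13999587, 0.10584783, 0.5781527 ]), 'moment': array([ 0.02782587, -0.04284137,  0.05859602]), 'grip_width': 0.08515497672653523}
scene {'vfov': 50.994, 'cx': 314.711, 'cy': 230.374, 'extrinsics': [[0.426, 0.772, -0.471, 1.205], [0.905, -0.356, 0.235, -0.324], [0.014, -0.527, -0.85, 1.335], [0.0, 0.0, 0.0, 1.0]]}
cap [(0.82, [227.0, 276.0, 244.0, 296.0]), (0.72, [223.0, 245.0, 244.0, 261.0]), (0.71, [193.0, 290.0, 210.0, 308.0]), (0.61, [260.0, 275.0, 275.0, 293.0])]
press [(0.61, [408.0, 276.0, 432.0, 303.0]), (0.59, [290.0, 217.0, 355.0, 309.0])]
p
[... 298 characters left out ...]
{'vfov': 57.495, 'cx': 317.485, 'cy': 240.804, 'extrinsics': [[-0.881, -0.247, 0.403, 0.081], [-0.472, 0.482, -0.738, 0.906], [-0.011, -0.841, -0.541, 0.84], [0.0, 0.0, 0.0, 1.0]]}
cap [(0.65, [356.0, 239.0, 371.0, 255.0]), (0.64, [331.0, 239.0, 348.0, 252.0]), (0.6, [380.0, 253.0, 396.0, 270.0]), (0.6, [334.0, 249.0, 347.0, 264.0])]
press [(0.82, [269.0, 197.0, 349.0, 314.0])]
plain_cap [(0.64, [247.0, 352.0, 274.0, 373.0])]
setting []
plunger [(0.9, [297.0, 199.0, 312.0, 262.0]), (0.54, [248.0, 354.0, 272.0, 376.0])]
wrist {'vfov': 65.706, 'cx': 313.868, 'cy': 238.032, 'mount': [[1.0, -0.0, -0.0, -0.0], [0.0, -0.273, 0.962, -0.144], [-0.0, -0.962, -0.273, 0.07], [0.0, 0.0, 0.0, 1.0]]}
0.65
```

```bash
python3 - <<'E'
import numpy as np,cv2
a=np.load("scene0i.npy"); 
cv2.imwrite("pics/scene0c.png",cv2.resize(a[190:340,170:370,::-1],(800,600),interpolation=cv2.INTER_CUBIC))
a=np.load("side0i.npy"); 
cv2.imwrite("pics/side0c.png",cv2.resize(a[190:340,240:440,::-1],(800,600),interpolation=cv2.INTER_CUBIC))
E
```

```text
(no output)
```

View pics/scene0.png

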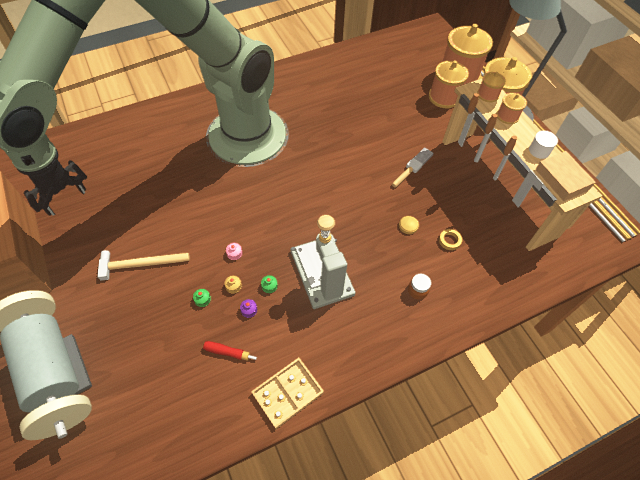

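View pics/side0.png

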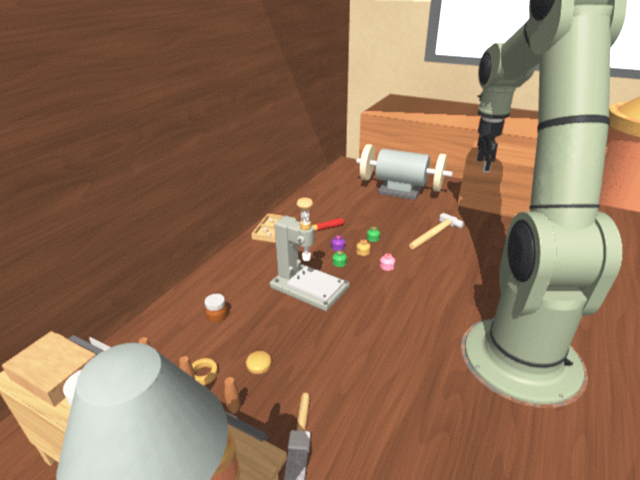

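View pics/wrist0.png

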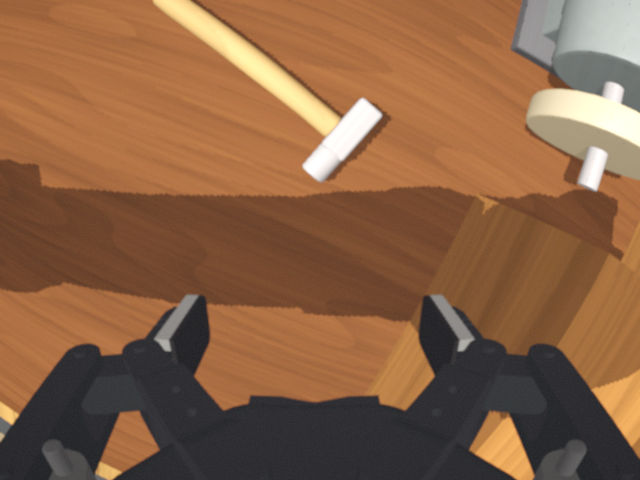

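View pics/scene0c.png

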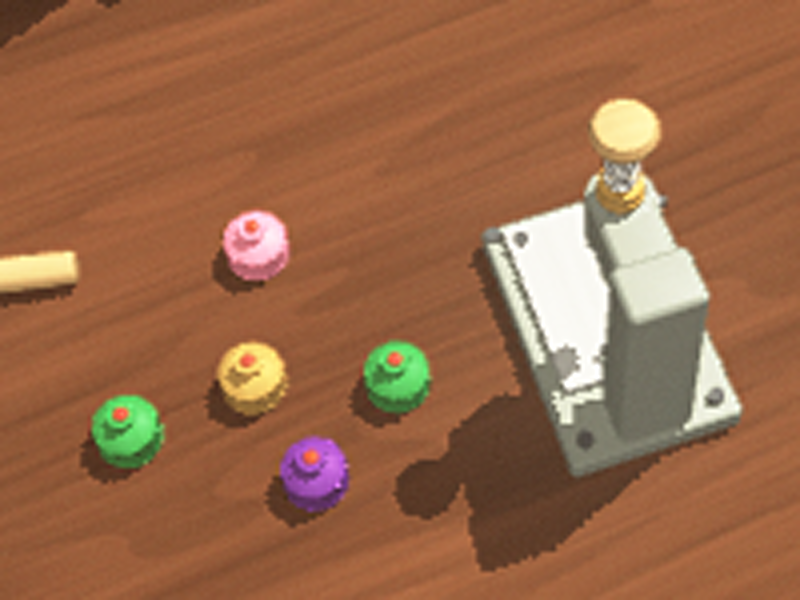

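View pics/side0c.png

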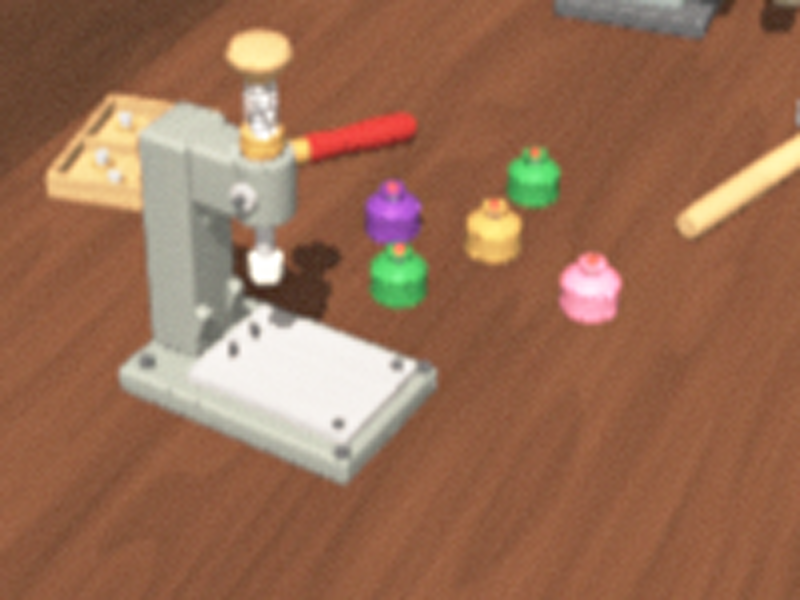

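The scene view shows the five candidates: brass at (233,284), pink (234,252), green (202,298) and (269,284), purple (249,308). Only (233,284) is brass with a coral stone, and the enlarged crop confirms it. In the side view it is at (363,247). The press is at about (325,265) in the scene view. Next I measure positions from depth.

```bash
python3 - <<'E'
from h import *
from scipy.optimize import least_squares
for c,boxes in [("scene",dict(gold=(224,275,246,297),pink=(224,241,244,261),greenN=(192,288,212,308),greenS=(259,274,279,294),purple=(239,298,259,319))),("side",dict(gold=(354,237,374,257)))]:
    d=np.load(c+"0d.npy")
    for n,(l,t,r,b) in boxes.items():
        m=np.zeros(d.shape,bool); m[t:b,l:r]=1
        P,u,v=pts(c,d,m)
        Q=P[(P[:,2]>.012)]
        hi=P[P[:,2]>P[:,2].max()-.006]
        # cylinder fit on side points + top
        S=Q[(Q[:,2]<.026)]
        fit=least_squares(lambda p:np.hypot(S[:,0]-p[0],S[:,1]-p[1])-.023,Q[:,:2].mean(0),loss="soft_l1",f_scale=.002)
        print(c,n,len(Q),Q.mean(0).round(4),"top",hi.mean(0).round(4),P[:,2].max().round(4),"cyl",fit.x.round(4),"tab",np.percentile(P[:,2],5).round(4))
for c,box in [("scene",(285,210,360,310)),("side",(262,190,355,315))]:
    d=np.load(c+"0d.npy"); l,t,r,b=box
    m=np.zeros(d.shape,bool); m[t:b,l:r]=1
    P,u,v=pts(c,d,m)
    for lo,hi in [(.012,.022),(.026,.035),(.19,.23),(.285,.305)]:
        Q=P[(P[:,2]>lo)&(P[:,2]<hi)]
        if len(Q)<3: continue
        rect=cv2.minAreaRect((Q[:,:2]*1000).astype(np.float32))
        print(c,lo,len(Q),Q.mean(0).round(4),Q.min(0).round(3),Q.max(0).round(3),rect)
E
```

```text
scene gold 209 [ 0.544  -0.2533  0.0298] top [ 0.5416 -0.2521  0.0455] 0.0488 cyl [ 0.5369 -0.2529] tab -0.0039
scene pink 190 [ 0.4427 -0.2126  0.0302] top [ 0.4388 -0.2124  0.0467] 0.0502 cyl [ 0.4355 -0.2118] tab -0.0052
scene greenN 223 [ 0.5461 -0.347   0.0299] top [ 0.5435 -0.3469  0.0469] 0.0511 cyl [ 0.5391 -0.3472] tab -0.004
scene greenS 201 [ 0.5865 -0.1585  0.0303] top [ 0.583  -0.1587  0.0444] 0.0477 cyl [ 0.5803 -0.157 ] tab -0.0033
scene purple 224 [ 0.6317 -0.2393  0.03  ] top [ 0.6287 -0.2391  0.0444] 0.0477 cyl [ 0.6259 -0.2385] tab -0.0043
side gold 145 [ 0.5321 -0.2451  0.0282] top [ 0.5354 -0.2488  0.0436] 0.0456 cyl [ 0.5361 -0.2524] tab -0.0004
scene 0.012 494 [ 0.6405 -0.0298  0.0189] [ 0.427 -0.073  0.012] [0.714 0.061 0.022] ((568.4666748046875, 2.5950775146484375), (130.5680694580078, 285.2746276855469), 85.22624206542969)
scene 0.026 708 [ 0.5875 -0.0215  0.0296] [ 0.505 -0.07   0.026] [0.712 0.054 0.035] ((611.1288452148438, -0.03162384033203125), (125.26762390136719, 200.43927001953125), 83.36351776123047)
scene 0.19 753 [ 0.6628 -0.0077  0.2096] [ 0.591
[... 358 characters left out ...]
  0.0177] [ 0.497 -0.383  0.012] [0.95  0.08  0.022] ((705.6148681640625, -117.88143920898438), (302.3426208496094, 534.9694213867188), 27.6822452545166)
side 0.026 1296 [ 0.5917 -0.0259  0.0309] [ 0.501 -0.38   0.026] [0.943 0.074 0.035] ((702.6233520507812, -118.856689453125), (293.95220947265625, 518.8421020507812), 28.457683563232422)
side 0.19 594 [0.6424 0.0114 0.2086] [ 0.588 -0.03   0.19 ] [0.704 0.036 0.23 ] ((646.5142211914062, 2.7602462768554688), (56.69618606567383, 116.39408111572266), 82.498779296875)
side 0.285 132 [0.6071 0.0102 0.2942] [ 0.589 -0.015  0.285] [0.63  0.028 0.3  ] ((609.01123046875, 6.881280899047852), (40.56624984741211, 36.78874206542969), 30.590150833129883)
```

```bash
cat >> h.py <<'E'
def Rt(a,psi):
    a,psi=np.radians(a),np.radians(psi)
    y=np.array([np.cos(a)*np.cos(psi),np.cos(a)*np.sin(psi),-np.sin(a)])
    z=np.array([np.sin(a)*np.cos(psi),np.sin(a)*np.sin(psi),np.cos(a)])
    return np.c_[np.cross(y,z),y,z]
def go(p,a,psi):
    s=bot.observe(); R0=R.from_euler("xyz",s["tool_rot"]).as_matrix()
    t=R0.T@(np.array(p)-s["position"]); rv=R.from_matrix(R0.T@Rt(a,psi)).as_rotvec()
    print("clock",round(s["clock"],2),"pos",s["position"].round(4),"cm",(t*100).round(2),"rot",rv.round(3),"F",s["force"].round(1),"w",round(s["grip_width"],4),"q",s["qpos"].round(2))
def wpts(s,depth,mask=None):
    m=bot.camera_model("wrist"); f=f_of(m)
    v,u=np.nonzero((depth>0)&(mask if mask is not None else True)); d=depth[v,u]
    x=u-m["cx"]; y=v-m["cy"]; r=np.hypot(x,y)+1e-9; th=r/f
    k=np.tan(th)/r
    P=np.c_[x*k*d,y*k*d,d,np.ones(len(d))]
    T=np.eye(4); T[:3,:3]=R.from_euler("xyz",s["tool_rot"]).as_matrix(); T[:3,3]=s["position"]
    return (P@(T@np.array(m["mount"])).T)[:,:3],u,v
E
python3 - <<'E'
from h import *
# grasp-ish point over cap, backed off 150 mm along tool
a,psi=45,0
Rm=Rt(a,psi); cap=np.array([.537,-.2525,.02])
go(cap+.017*Rm[:,1]-.16*Rm[:,1]+[0,0,.06],a,psi)
E
```

```text
clock 0.65 pos [ 0.2479 -0.5737  0.2313] cm [-22.03   5.02  30.  ] rot [ 0.774  0.386 -0.16 ] F [ 0.4  0.  -0.4] w 0.0857 q [ 1.09  0.52 -0.04  1.6   0.02  1.02 -0.11]
```

Emit:
arm_command(moves=[{"rx": 0.155,"ry": 0.077,"rz": -0.03,"x": -4.4,"y": 0,"z": 6},{"rx": 0.31,"ry": 0.154,"rz": -0.06,"x": -8.8,"y": 0,"z": 12},{"rx": 0.43,"ry": 0.22,"rz": -0.09,"x": -13,"y": 0,"z": 18},{"rx": 0.54,"ry": 0.28,"rz": -0.11,"x": -17,"y": 1,"z": 24},{"rx": 0.62,"ry": 0.31,"rz": -0.13,"x": -20,"y": 2,"z": 28}])

```text
invalid input at $.moves[0]: expected keys rx, ry, rz, x, y, z, gripper
```

```bash
python3 - <<'E'
from h import *
a,psi=45,0
Rm=Rt(a,psi); cap=np.array([.537,-.2525,.02])
go(cap-.143*Rm[:,1]+[0,0,.06],a,psi)
E
```

```text
clock 0.65 pos [ 0.2479 -0.5737  0.2313] cm [-22.03   5.02  30.  ] rot [ 0.774  0.386 -0.16 ] F [ 0.4  0.  -0.4] w 0.0857 q [ 1.09  0.52 -0.04  1.6   0.02  1.02 -0.11]
```

Emit:
arm_command(moves=[{"rx": 0.155,"ry": 0.077,"rz": -0.03,"x": -4.4,"y": 0,"z": 6,"gripper": 1},{"rx": 0.31,"ry": 0.154,"rz": -0.06,"x": -8.8,"y": 0,"z": 12,"gripper": 1},{"rx": 0.43,"ry": 0.22,"rz": -0.09,"x": -13,"y": 0,"z": 18,"gripper": 1},{"rx": 0.54,"ry": 0.28,"rz": -0.11,"x": -17,"y": 1,"z": 24,"gripper": 1},{"rx": 0.62,"ry": 0.31,"rz": -0.13,"x": -20,"y": 2,"z": 28,"gripper": 1}])

```text
clock: 1.07
position: [0.3525, -0.3997, 0.2261]
tool_rot: [-1.027, -0.035, -1.45]
force: [3.9, -0.8, 0.4]
grip_width: 0.0858
```

```bash
python3 - <<'E'
from h import *
a,psi=45,0
Rm=Rt(a,psi); cap=np.array([.537,-.2525,.02])
go(cap-.143*Rm[:,1]+[0,0,.06],a,psi)
E
```

```text
clock 1.07 pos [ 0.3525 -0.3997  0.2261] cm [-13.75   8.64   6.53] rot [ 0.239  0.117 -0.047] F [ 3.9 -0.8  0.4] w 0.0858 q [ 1.33  0.34 -0.38  2.08 -0.68  0.56  0.1 ]
```

Emit:
arm_command(moves=[{"rx": 0.08,"ry": 0.04,"rz": -0.02,"x": -3.5,"y": 2,"z": 1.7,"gripper": 1},{"rx": 0.16,"ry": 0.08,"rz": -0.03,"x": -7,"y": 4,"z": 3.4,"gripper": 1},{"rx": 0.18,"ry": 0.09,"rz": -0.04,"x": -9,"y": 5,"z": 4,"gripper": 1},{"rx": 0.18,"ry": 0.09,"rz": -0.04,"x": -9,"y": 6,"z": 4,"gripper": 1},{"rx": 0.18,"ry": 0.09,"rz": -0.04,"x": -9,"y": 6,"z": 4,"gripper": 1}])

```text
clock: 1.48
position: [0.4046, -0.3049, 0.1971]
tool_rot: [-0.851, -0.005, -1.529]
force: [-1.5, -4.5, 0.1]
grip_width: 0.0856
```

```bash
cat > look.py <<'E'
from h import *
import sys
n=sys.argv[1]
s=bot.observe(); im,d=bot.grab_frame("wrist"); save(n+".png",im); np.save(n+"d.npy",d); np.save(n+"i.npy",im)
import pickle; pickle.dump(s,open(n+".pkl","wb"))
for k in sys.argv[2:]:
    print(k,[(round(x["p"],2),np.round(x["box"]).tolist()) for x in bot.spot_in(k,"wrist")][:4])
E
python3 look.py w1 cap; python3 - <<'E'
from h import *
a,psi=45,0
Rm=Rt(a,psi); cap=np.array([.537,-.2525,.02])
go(cap-.143*Rm[:,1]+[0,0,.06],a,psi)
E
```

```text
cap [(0.9, [239.0, 131.0, 285.0, 179.0]), (0.81, [243.0, 202.0, 287.0, 250.0]), (0.8, [167.0, 162.0, 213.0, 211.0]), (0.77, [202.0, 295.0, 240.0, 344.0])]
clock 1.58 pos [ 0.4044 -0.3066  0.1971] cm [-5.29  3.39  1.48] rot [ 0.066  0.031 -0.023] F [-0.7 -0.7  0.1] w 0.0855 q [ 1.64  0.47 -0.95  2.31 -1.26  0.16  0.53]
```

View pics/w1.png

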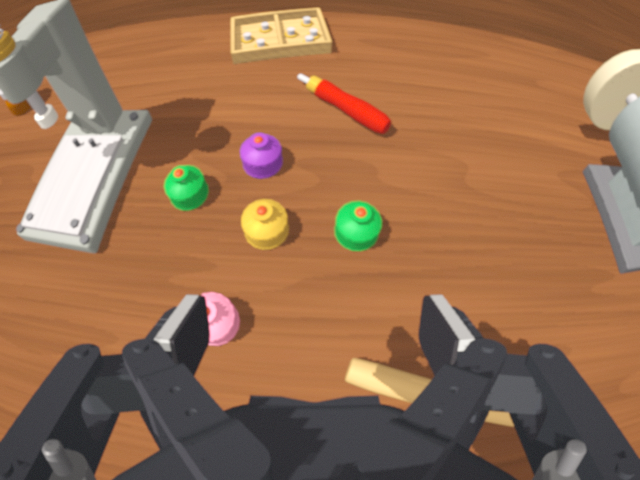

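The wrist view shows the brass cap at (265,223), the green ones at (186,188) and (358,225), purple at (262,155), pink at (218,318) and the press at the upper left. Joints 5 and 6 are at their limits, so I identify the kinematics from the recorded poses and plan around that.

```bash
cat > kin.py <<'E'
from h import *
import pickle, itertools
from scipy.optimize import least_squares
def Rm(ax,t): return R.from_euler(ax,t).as_matrix()
def fk(q,P,S):
    o1,o3,o5,o7,H,L1,L2,L3,a1,a2,a3=P[:11]
    M=np.eye(4)
    def rot(ax,t):
        nonlocal M; T=np.eye(4);T[:3,:3]=Rm(ax,t); M=M@T
    def tr(x,z):
        nonlocal M; T=np.eye(4);T[0,3]=x;T[2,3]=z; M=M@T
    rot("z",S[0]*q[0]+o1); tr(0,H); rot("y",q[1]); rot("z",S[1]*q[2]+o3); tr(a1,L1); rot("y",q[3]); rot("z",S[2]*q[4]+o5); tr(a2,L2)
    rot("y",q[5]); tr(a3,0); rot("z",S[3]*q[6]+o7); tr(0,L3)
    # tool: y along approach(z), frame z_tool
    A=np.array([[1,0,0],[0,0,-1],[0,1,0]],float) # columns: x->x, y->z, z->-y
    T=np.eye(4);T[:3,:3]=A
    return M@T
E
cat > fit.py <<'E'
from kin import *
s1=pickle.load(open("w1.pkl","rb"))
D=[(np.array([1.09280619,.52200309,-.03630742,1.59997456,.02120035,1.02104886,-.11277605]),np.array([.24770098,-.57348824,.23074472]),np.array([-1.57087863,.00104571,-1.16301001]),1),
 (np.array([1.33,.34,-.38,2.08,-.68,.56,.1]),np.array([.3525,-.3997,.2261]),np.array([-1.027,-.035,-1.45]),.3),
 (s1["qpos"],s1["position"],s1["tool_rot"],1)]
best=[]
for S in itertools.product([1,-1],repeat=4):
  for o7 in [0,1.57,-1.57,3.14]:
    def res(P):
        r=[]
        for q,p,e,w in D:
            T=fk(q,P,S); r+=list(w*(T[:3,3]-p)*5)+list(w*R.from_matrix(T[:3,:3].T@R.from_euler("xyz",e).as_matrix()).as_rotvec())
        return np.r_[r,(P[[1,2]])*.05,P[8:11]*.05,(P[4:8]-[.35,.4,.4,.25])*.003]
    f=least_squares(res,[-2.256*1 if S[0]>0 else -.07,0,0,o7,.35,.4,.4,.25,0,0,0])
    best.append((f.cost,S,f.x))
best.sort(key=lambda t:t[0])
for b in best[:4]: print(b[0],b[1],b[2].round(4))
pickle.dump(best[0],open("kin.pkl","wb"))
E
python3 fit.py
```

```text
0.0018978450105011399 (-1, -1, -1, -1) [-9.8400e-02  2.4800e-02 -3.1100e-02  3.0987e+00  2.5240e-01  5.7140e-01
  4.4650e-01  3.0000e-01 -2.9100e-02 -2.6000e-03  1.6600e-02]
0.0018978450106796353 (-1, -1, -1, -1) [-9.8400e-02  2.4800e-02 -3.1100e-02  3.0987e+00  2.5240e-01  5.7140e-01
  4.4650e-01  3.0000e-01 -2.9100e-02 -2.6000e-03  1.6600e-02]
0.0018978450107647081 (-1, -1, -1, -1) [-9.8400e-02  2.4800e-02 -3.1100e-02 -3.1845e+00  2.5240e-01  5.7140e-01
  4.4650e-01  3.0000e-01 -2.9100e-02 -2.6000e-03  1.6600e-02]
0.0018978450123401315 (-1, -1, -1, -1) [-9.8400e-02  2.4800e-02 -3.1100e-02  3.0987e+00  2.5240e-01  5.7140e-01
  4.4650e-01  3.0000e-01 -2.9100e-02 -2.6000e-03  1.6600e-02]
```

```bash
cat > ik.py <<'E'
from kin import *
_,S,P=pickle.load(open("kin.pkl","rb"))
lo=np.array([-2.91,-.3,-1.5,.17,-1.26,.16,-2.52]); hi=np.array([2.91,2.13,1.42,2.43,4.41,1.93,2.52])
def ik(p,Rw,q0,n=12,m=.05):
    rng=np.random.default_rng(0); out=[]
    for i in range(n):
        x0=np.clip(q0,lo+m+.01,hi-m-.01) if i==0 else rng.uniform(lo+m,hi-m)
        f=least_squares(lambda q:np.r_[(fk(q,P,S)[:3,3]-p)*5,R.from_matrix(fk(q,P,S)[:3,:3].T@Rw).as_rotvec(),(q-q0)*.003],x0,bounds=(lo+m,hi-m))
        e=fk(f.x,P,S); er=np.linalg.norm(e[:3,3]-p)+.2*np.linalg.norm(R.from_matrix(e[:3,:3].T@Rw).as_rotvec())
        if er<.01: out.append((np.linalg.norm(f.x-q0),f.x.round(2)))
    out.sort(key=lambda t:t[0]); return out
E
python3 - <<'E'
from ik import *
q=bot.observe()["qpos"]
flip=np.diag([-1,1,-1.])
cap=np.array([.537,-.2525,.02]); nest=np.array([.613,0,.052])
for name,c in [("cap",cap),("nest",nest)]:
  for a in (35,40,45,55):
    for psi in ((-25,-10,0,15) if name=="cap" else (-6,)):
      for fl in (0,1):
        Rw=Rt(a,psi)@(flip if fl else np.eye(3))
        o=ik(c+.017*Rw[:,1],Rw,q,6,.03)
        print(name,a,psi,fl,len(o),o[0][1] if o else None)
E
```

```text
cap 35 -25 0 1 [ 0.82  1.11 -0.65  2.4   2.87  1.25  2.17]
cap 35 -25 1 3 [ 1.1   1.5  -1.2   2.39  2.71  1.46 -0.32]
cap 35 -10 0 1 [ 1.08  1.18 -0.81  2.38  3.05  1.    2.49]
cap 35 -10 1 3 [ 1.31  1.68 -1.4   2.37  2.64  1.21  0.2 ]
cap 35 0 0 1 [ 1.16  1.15 -0.78  2.33  3.23  0.77  2.49]
cap 35 0 1 2 [ 1.41  1.73 -1.47  2.32  2.49  1.01  0.49]
cap 35 15 0 2 [ 1.49  1.69 -1.47  2.22  2.15  0.71 -2.2 ]
cap 35 15 1 1 [ 1.49  1.67 -1.45  2.22  2.17  0.69  0.91]
cap 40 -25 0 1 [ 0.86  1.08 -0.73  2.37  2.74  1.13  2.27]
cap 40 -25 1 2 [ 1.1   1.42 -1.21  2.37  2.57  1.38 -0.33]
cap 40 -10 0 1 [ 1.05  1.1  -0.8   2.36  2.93  0.89  2.49]
cap 40 -10 1 3 [ 1.28  1.57 -1.37  2.34  2.52  1.17  0.14]
cap 40 0 0 1 [ 1.12  1.08 -0.77  2.32  3.13  0.68  2.49]
cap 40 0 1 2 [ 1.37  1.61 -1.43  2.3   2.4   0.99  0.43]
cap 40 15 0 2 [ 1.45  1.63 -1.47  2.21  2.07  0.76 -2.21]
cap 40 15 1 1 [ 1.45  1.55 -1.4   2.21  2.12  0.68  0.85]
cap 45 -25 0 1 [ 0.89  1.04 -0.79  2.34  2.61  1.01  2.36]
cap 45 -25 1 2 [ 1.09  1.35 -1.21  2.33  2.44  1.29 -0.32]
cap 45 -10 0 1 [ 1.01  1.03 -0.77  2.33  2.83  0.7
[... 535 characters left out ...]
ap 55 0 0 1 [ 0.93  0.87 -0.61  2.23  2.86  0.36  2.49]
cap 55 0 1 2 [ 1.24  1.26 -1.24  2.21  2.07  0.8   0.36]
cap 55 15 0 2 [ 1.31  1.33 -1.32  2.14  1.81  0.72 -2.24]
cap 55 15 1 1 [ 1.26  1.17 -1.15  2.14  1.85  0.51  0.79]
nest 35 -6 0 1 [ 0.34  1.02 -0.7   2.36  2.68  1.23  2.15]
nest 35 -6 1 2 [ 0.57  1.34 -1.17  2.35  2.58  1.47 -0.5 ]
nest 40 -6 0 1 [ 0.38  0.99 -0.77  2.33  2.56  1.11  2.25]
nest 40 -6 1 2 [ 0.58  1.28 -1.18  2.32  2.45  1.38 -0.48]
nest 45 -6 0 1 [ 0.4   0.96 -0.81  2.3   2.44  0.99  2.34]
nest 45 -6 1 3 [ 0.58  1.22 -1.18  2.29  2.32  1.27 -0.45]
nest 55 -6 0 1 [ 0.35  0.83 -0.71  2.21  2.19  0.69  2.49]
nest 55 -6 1 2 [ 0.56  1.07 -1.12  2.2   2.06  1.03 -0.35]
```

```bash
python3 - <<'E'
from ik import *
for q,p,e in [(np.array([1.09280619,.52200309,-.03630742,1.59997456,.02120035,1.02104886,-.11277605]),[.2477,-.5735,.2307],0),(pickle.load(open("w1.pkl","rb"))["qpos"],pickle.load(open("w1.pkl","rb"))["position"],0)]:
    print((fk(q,P,S)[:3,3]-p).round(4))
flip=np.diag([-1,1,-1.])
cap=np.array([.537,-.2525,.02]); nest=np.array([.613,0,.052])
for name,c,az in [("cap",cap,-.44),("nest",nest,0)]:
  for a in (38,45):
    for psi in ((-25,0,15,30) if name=="cap" else (-6,)):
        Rw=Rt(a,psi)@flip
        for q0 in ([-az,1,-.3,2.2,2.8,.8,0],[-az,1,.3,2.2,3.5,.8,0]):
            o=ik(c+.017*Rw[:,1],Rw,np.array(q0),2,.03)
            print(name,a,psi,q0[2],len(o),o[0][1] if o else None)
E
```

```text
[0.0022 0.001  0.0004]
[-0.0001 -0.0005  0.0003]
cap 38 -25 -0.3 2 [ 0.88  1.11 -0.75  2.38  2.77  1.19 -0.86]
cap 38 -25 0.3 2 [ 0.66  0.98 -0.41  2.39  2.92  1.11 -1.2 ]
cap 38 0 -0.3 2 [ 1.2   1.17 -0.89  2.32  3.03  0.72 -0.47]
cap 38 0 0.3 2 [ 0.98  1.   -0.53  2.32  3.42  0.76 -1.  ]
cap 38 15 -0.3 2 [ 1.33  1.22 -0.98  2.23  3.    0.36 -0.17]
cap 38 15 0.3 2 [ 1.25  1.12 -0.81  2.23  3.47  0.38 -0.68]
cap 38 30 -0.3 1 [ 1.46  1.42 -1.26  2.08  1.5   0.35  1.59]
cap 38 30 0.3 1 [ 1.45  1.41 -1.25  2.08  1.49  0.33  1.59]
cap 45 -25 -0.3 2 [ 0.86  1.02 -0.74  2.34  2.63  0.99 -0.83]
cap 45 -25 0.3 2 [ 0.63  0.89 -0.39  2.35  2.85  0.88 -1.2 ]
cap 45 0 -0.3 2 [ 1.13  1.06 -0.85  2.29  2.87  0.6  -0.45]
cap 45 0 0.3 2 [ 0.96  0.93 -0.56  2.29  3.27  0.59 -0.95]
cap 45 15 -0.3 2 [ 1.24  1.09 -0.9   2.21  2.88  0.29 -0.18]
cap 45 15 0.3 2 [ 1.17  1.02 -0.77  2.21  3.31  0.29 -0.65]
cap 45 30 -0.3 1 [ 1.4   1.35 -1.26  2.07  1.48  0.43  1.53]
cap 45 30 0.3 1 [ 1.4   1.34 -1.24  2.07  1.47  0.41  1.53]
nest 38 -6 -0.3 2 [ 0.36  1.   -0.74  2.34  2.61  1.15 -0.94]
nest 38 -6 0.3 2 [ 0.12  0.88 -0.38  2.35  2.76  1.02 -1.27]
nest 45 -6 -0.3 2 [ 0.35  0.91 -0.72  2.3   2.48  0.94 -0.88]
nest 45 -6 0.3 2 [ 0.1   0.8  -0.34  2.3   2.69  0.79 -1.23]
```

```bash
cat > path.py <<'E'
from ik import *
import sys
def plan(qg,N):
    s=bot.observe(); q=s["qpos"]; T0=fk(q,P,S)
    print("clock",round(s["clock"],2),"q",q.round(2),"pos",s["position"].round(3))
    for i in range(1,N+1):
        T=fk(q+(qg-q)*i/N,P,S); t=T0[:3,:3].T@(T[:3,3]-T0[:3,3])*100; rv=R.from_matrix(T0[:3,:3].T@T[:3,:3]).as_rotvec()
        print(i,"pos",T[:3,3].round(3),"ydir",T[:3,1].round(2),"cm",t.round(1),"rv",rv.round(2), "ang",np.degrees(np.linalg.norm(rv)).round(0))
E
python3 - <<'E'
from path import *
flip=np.diag([-1,1,-1.])
cap=np.array([.537,-.2525,.02])
Rw=Rt(45,0)@flip
q0=np.array([1.1,.9,-.6,2.1,3,.6,-.6])
o=ik(cap+.017*Rw[:,1]+[-.02,0,.14],Rw,q0,4,.05)
print(o)
plan(o[0][1],24)
E
```

```text
[(np.float64(0.5725011199781355), array([ 1.22,  0.67, -0.9 ,  2.31,  2.94,  0.28, -0.74])), (np.float64(0.5725011200832588), array([ 1.22,  0.67, -0.9 ,  2.31,  2.94,  0.28, -0.74]))]
clock 1.58 q [ 1.64  0.47 -0.95  2.31 -1.26  0.16  0.53] pos [ 0.404 -0.307  0.197]
1 pos [ 0.402 -0.294  0.189] ydir [ 0.65  0.01 -0.76] cm [-1.3  0.4 -0.7] rv [-0.02 -0.13  0.04] ang 8.0
2 pos [ 0.398 -0.283  0.18 ] ydir [ 0.62  0.04 -0.78] cm [-2.5  0.8 -1.5] rv [-0.04 -0.25  0.07] ang 15.0
3 pos [ 0.394 -0.274  0.171] ydir [ 0.6   0.06 -0.8 ] cm [-3.5  1.2 -2.4] rv [-0.06 -0.38  0.1 ] ang 23.0
4 pos [ 0.388 -0.267  0.162] ydir [ 0.57  0.08 -0.82] cm [-4.2  1.5 -3.4] rv [-0.08 -0.51  0.13] ang 30.0
5 pos [ 0.382 -0.262  0.153] ydir [ 0.55  0.09 -0.83] cm [-4.8  1.8 -4.4] rv [-0.1  -0.63  0.16] ang 38.0
6 pos [ 0.377 -0.259  0.144] ydir [ 0.52  0.09 -0.85] cm [-5.1  2.  -5.4] rv [-0.12 -0.76  0.19] ang 45.0
7 pos [ 0.372 -0.259  0.136] ydir [ 0.49  0.09 -0.87] cm [-5.2  2.3 -6.3] rv [-0.13 -0.89  0.21] ang 53.0
8 pos [ 0.368 -0.261  0.128] ydir [ 0.47  0.08 -0.88] cm [-5.1  2.6 -7.1] rv [-0.15 -1.02 
[... 1037 characters left out ...]
cm [-0.2  8.2 -3.7] rv [-0.18 -2.33  0.19] ang 134.0
19 pos [ 0.447 -0.307  0.116] ydir [ 0.54 -0.11 -0.83] cm [-0.4  8.9 -2.2] rv [-0.16 -2.46  0.16] ang 142.0
20 pos [ 0.464 -0.302  0.122] ydir [ 0.57 -0.11 -0.81] cm [-0.8  9.6 -0.5] rv [-0.14 -2.59  0.12] ang 149.0
21 pos [ 0.481 -0.294  0.128] ydir [ 0.61 -0.09 -0.79] cm [-1.6 10.3  1.2] rv [-0.1  -2.72  0.07] ang 156.0
22 pos [ 0.498 -0.282  0.134] ydir [ 0.65 -0.07 -0.76] cm [-2.6 10.9  2.9] rv [-0.06 -2.84  0.02] ang 163.0
23 pos [ 0.514 -0.268  0.14 ] ydir [ 0.68 -0.04 -0.73] cm [-4.  11.4  4.6] rv [-0.01 -2.97 -0.03] ang 170.0
24 pos [ 0.528 -0.25   0.147] ydir [ 0.71  0.   -0.71] cm [-5.7 11.8  6.2] rv [ 0.04 -3.09 -0.09] ang 177.0
```

```bash
python3 - <<'E'
from path import *
A=np.array([1.3,.3,-.6,1.95,-.2,.8,0.])
plan(A,10)
B=np.array([1.2,.3,-.6,2.0,1.4,.8,-.3]); C=np.array([1.1,.35,-.6,2.1,2.8,.6,-.6])
for n,q in [("A",A),("B",B),("C",C)]:
    T=fk(q,P,S); print(n,T[:3,3].round(3),T[:3,1].round(2))
E
```

```text
clock 1.58 q [ 1.64  0.47 -0.95  2.31 -1.26  0.16  0.53] pos [ 0.404 -0.307  0.197]
1 pos [ 0.417 -0.306  0.209] ydir [ 0.67  0.   -0.74] cm [-0.  -0.   1.7] rv [ 0.02 -0.07  0.03] ang 4.0
2 pos [ 0.426 -0.304  0.219] ydir [ 0.68  0.04 -0.74] cm [-0.1 -0.1  3.1] rv [ 0.02 -0.14  0.06] ang 9.0
3 pos [ 0.432 -0.302  0.227] ydir [ 0.67  0.07 -0.74] cm [-0.3 -0.4  4. ] rv [ 0.02 -0.21  0.09] ang 13.0
4 pos [ 0.434 -0.3    0.233] ydir [ 0.64  0.1  -0.76] cm [-0.5 -0.7  4.6] rv [ 0.   -0.28  0.13] ang 17.0
5 pos [ 0.432 -0.299  0.238] ydir [ 0.61  0.12 -0.78] cm [-0.5 -1.2  4.8] rv [-0.03 -0.34  0.16] ang 22.0
6 pos [ 0.427 -0.301  0.242] ydir [ 0.57  0.14 -0.81] cm [-0.3 -1.9  4.7] rv [-0.07 -0.4   0.19] ang 26.0
7 pos [ 0.419 -0.305  0.247] ydir [ 0.52  0.15 -0.84] cm [ 0.1 -2.7  4.3] rv [-0.12 -0.46  0.22] ang 30.0
8 pos [ 0.408 -0.311  0.251] ydir [ 0.45  0.14 -0.88] cm [ 0.7 -3.8  3.8] rv [-0.18 -0.52  0.24] ang 34.0
9 pos [ 0.394 -0.321  0.257] ydir [ 0.39  0.12 -0.91] cm [ 1.7 -5.1  3.1] rv [-0.26 -0.57  0.25] ang 39.0
10 pos [ 0.378 -0.334  0.264] ydir [ 0.31  0.09 -0.95] cm [ 3.  -6.7  2.3] rv [-0.34 -0.61  0.26] ang 43.0
A [ 0.378 -0.334  0.264] [ 0.31  0.09 -0.95]
B [ 0.301 -0.566  0.347] [-0.02 -0.78 -0.63]
C [ 0.549 -0.486  0.412] [ 0.72 -0.64 -0.26]
```

Emit:
arm_command(moves=[{"rx": 0.02,"ry": -0.14,"rz": 0.06,"x": -0.1,"y": -0.1,"z": 3.1,"gripper": 1},{"rx": 0.0,"ry": -0.25,"rz": 0.12,"x": -0.5,"y": -0.7,"z": 4.5,"gripper": 1},{"rx": -0.07,"ry": -0.36,"rz": 0.18,"x": -0.3,"y": -1.9,"z": 4.7,"gripper": 1},{"rx": -0.16,"ry": -0.47,"rz": 0.22,"x": 0.5,"y": -3.5,"z": 4,"gripper": 1},{"rx": -0.26,"ry": -0.57,"rz": 0.25,"x": 1.7,"y": -5.1,"z": 3.1,"gripper": 1}])

```text
clock: 2.0
position: [0.3934, -0.3275, 0.2576]
tool_rot: [-1.09, -0.107, -0.997]
force: [1.0, 1.6, -0.4]
grip_width: 0.0855
```

```bash
python3 - <<'E'
from path import *
q=bot.observe()["qpos"];print(q.round(2))
B=np.array([1.2,.3,-.6,2.0,1.4,.8,-.3]);plan(B,12)
E
```

```text
[ 1.25  0.3  -0.46  2.02 -0.5   0.72  0.2 ]
clock 2.0 q [ 1.25  0.3  -0.46  2.02 -0.5   0.72  0.2 ] pos [ 0.393 -0.328  0.258]
1 pos [ 0.37  -0.329  0.239] ydir [ 0.35  0.11 -0.93] cm [-0.9 -0.  -2.5] rv [-0.1  -0.09  0.03] ang 8.0
2 pos [ 0.347 -0.34   0.23 ] ydir [ 0.27  0.06 -0.96] cm [-1.3 -0.4 -5. ] rv [-0.19 -0.18  0.06] ang 16.0
3 pos [ 0.327 -0.355  0.225] ydir [ 0.19  0.   -0.98] cm [-1.2 -1.  -7.6] rv [-0.29 -0.27  0.08] ang 23.0
4 pos [ 0.308 -0.373  0.223] ydir [ 0.11 -0.07 -0.99] cm [ -0.6  -1.9 -10. ] rv [-0.39 -0.36  0.09] ang 31.0
5 pos [ 0.292 -0.395  0.225] ydir [ 0.05 -0.15 -0.99] cm [  0.4  -3.1 -12.2] rv [-0.49 -0.45  0.1 ] ang 39.0
6 pos [ 0.28  -0.42   0.232] ydir [-0.   -0.24 -0.97] cm [  1.9  -4.5 -14.1] rv [-0.59 -0.55  0.1 ] ang 47.0
7 pos [ 0.272 -0.446  0.242] ydir [-0.04 -0.33 -0.94] cm [  3.8  -6.2 -15.6] rv [-0.69 -0.64  0.09] ang 54.0
8 pos [ 0.268 -0.472  0.256] ydir [-0.07 -0.43 -0.9 ] cm [  6.1  -8.  -16.6] rv [-0.79 -0.73  0.08] ang 62.0
9 pos [ 0.269 -0.499  0.274] ydir [-0.08 -0.52 -0.85] cm [  8.6  -9.9 -17.1] rv [-0.89 -0.82  0.05] ang 70.0
10 pos [ 0.275 -0.524  0.296] ydir [-0.08 -0.62 -0.78] cm [ 11.3 -11.8 -17.1] rv [-0.99 -0.92  0.03] ang 77.0
11 pos [ 0.286 -0.546  0.32 ] ydir [-0.06 -0.7  -0.71] cm [ 14.1 -13.8 -16.4] rv [-1.09 -1.01 -0.01] ang 85.0
12 pos [ 0.301 -0.566  0.347] ydir [-0.02 -0.78 -0.63] cm [ 16.9 -15.8 -15.2] rv [-1.18 -1.11 -0.06] ang 93.0
```

Emit:
arm_command(moves=[{"rx": -0.09,"ry": -0.08,"rz": 0.03,"x": -0.8,"y": 0,"z": -2.3,"gripper": 1},{"rx": -0.17,"ry": -0.16,"rz": 0.05,"x": -1.3,"y": -0.3,"z": -4.5,"gripper": 1},{"rx": -0.26,"ry": -0.24,"rz": 0.07,"x": -1.2,"y": -0.8,"z": -6.8,"gripper": 1},{"rx": -0.34,"ry": -0.31,"rz": 0.08,"x": -0.9,"y": -1.4,"z": -8.8,"gripper": 1},{"rx": -0.42,"ry": -0.39,"rz": 0.09,"x": -0.4,"y": -2.2,"z": -10.7,"gripper": 1}])

```text
clock: 2.42
position: [0.3057, -0.3834, 0.2261]
tool_rot: [-1.559, -0.117, -0.599]
force: [0.4, -0.4, -0.6]
grip_width: 0.0856
```

```bash
python3 - <<'E'
from path import *
B=np.array([1.2,.3,-.6,2.0,1.4,.8,-.3]);plan(B,9)
E
```

```text
clock 2.42 q [ 1.06  0.27 -0.31  2.02  0.08  0.74  0.11] pos [ 0.306 -0.383  0.226]
1 pos [ 0.291 -0.385  0.223] ydir [ 0.03 -0.14 -0.99] cm [-0.1 -0.2 -2.4] rv [-0.09 -0.08  0.01] ang 7.0
2 pos [ 0.279 -0.407  0.228] ydir [-0.02 -0.22 -0.98] cm [ 0.2 -0.7 -4.8] rv [-0.18 -0.15  0.02] ang 13.0
3 pos [ 0.27  -0.43   0.236] ydir [-0.06 -0.3  -0.95] cm [ 0.9 -1.4 -7.2] rv [-0.27 -0.23  0.02] ang 20.0
4 pos [ 0.265 -0.454  0.248] ydir [-0.08 -0.38 -0.92] cm [ 2.1 -2.4 -9.5] rv [-0.36 -0.3   0.01] ang 27.0
5 pos [ 0.265 -0.479  0.262] ydir [-0.1  -0.47 -0.88] cm [  3.6  -3.6 -11.6] rv [-0.46 -0.37 -0.  ] ang 34.0
6 pos [ 0.268 -0.503  0.279] ydir [-0.1  -0.55 -0.83] cm [  5.4  -5.1 -13.4] rv [-0.55 -0.44 -0.02] ang 40.0
7 pos [ 0.275 -0.526  0.3  ] ydir [-0.08 -0.63 -0.77] cm [  7.5  -6.9 -14.9] rv [-0.64 -0.51 -0.05] ang 47.0
8 pos [ 0.286 -0.548  0.322] ydir [-0.06 -0.71 -0.7 ] cm [  9.9  -8.9 -16.1] rv [-0.74 -0.58 -0.08] ang 54.0
9 pos [ 0.301 -0.566  0.347] ydir [-0.02 -0.78 -0.63] cm [ 12.4 -11.1 -16.8] rv [-0.83 -0.65 -0.13] ang 61.0
```

Emit:
arm_command(moves=[{"rx": -0.09,"ry": -0.08,"rz": 0.01,"x": -0.1,"y": -0.2,"z": -2.4,"gripper": 1},{"rx": -0.18,"ry": -0.15,"rz": 0.02,"x": 0.2,"y": -0.7,"z": -4.8,"gripper": 1},{"rx": -0.27,"ry": -0.23,"rz": 0.02,"x": 0.9,"y": -1.4,"z": -7.2,"gripper": 1},{"rx": -0.36,"ry": -0.3,"rz": 0.01,"x": 2.1,"y": -2.4,"z": -9.5,"gripper": 1},{"rx": -0.46,"ry": -0.37,"rz": 0,"x": 3.6,"y": -3.6,"z": -11.6,"gripper": 1}])

```text
clock: 2.83
position: [0.2663, -0.4979, 0.265]
tool_rot: [-2.051, -0.033, -0.241]
force: [-1.9, 0.0, 0.5]
grip_width: 0.0853
```

```bash
python3 - <<'E'
from path import *
C=np.array([1.1,.35,-.6,2.1,2.8,.6,-.6]);plan(C,18)
E
```

```text
clock 2.83 q [ 0.88  0.26 -0.16  2.03  0.71  0.72 -0.04] pos [ 0.266 -0.498  0.265]
1 pos [ 0.262 -0.484  0.266] ydir [-0.12 -0.52 -0.85] cm [ 0.6  0.1 -1.7] rv [-0.07 -0.07 -0.01] ang 5.0
2 pos [ 0.266 -0.5    0.274] ydir [-0.11 -0.58 -0.81] cm [ 1.4  0.  -3.4] rv [-0.13 -0.13 -0.03] ang 11.0
3 pos [ 0.273 -0.515  0.283] ydir [-0.09 -0.63 -0.77] cm [ 2.4 -0.2 -4.9] rv [-0.2  -0.2  -0.04] ang 16.0
4 pos [ 0.283 -0.528  0.293] ydir [-0.07 -0.68 -0.73] cm [ 3.7 -0.5 -6.3] rv [-0.26 -0.27 -0.07] ang 22.0
5 pos [ 0.294 -0.54   0.303] ydir [-0.04 -0.72 -0.69] cm [ 5.1 -1.  -7.5] rv [-0.32 -0.34 -0.09] ang 27.0
6 pos [ 0.308 -0.55   0.314] ydir [ 0.   -0.76 -0.65] cm [ 6.7 -1.6 -8.6] rv [-0.38 -0.4  -0.12] ang 33.0
7 pos [ 0.324 -0.558  0.324] ydir [ 0.05 -0.79 -0.61] cm [ 8.5 -2.4 -9.4] rv [-0.44 -0.47 -0.15] ang 38.0
8 pos [ 0.342 -0.564  0.335] ydir [ 0.1  -0.82 -0.57] cm [ 10.3  -3.3 -10. ] rv [-0.5  -0.54 -0.19] ang 44.0
9 pos [ 0.361 -0.568  0.345] ydir [ 0.16 -0.84 -0.52] cm [ 12.3  -4.2 -10.4] rv [-0.56 -0.61 -0.23] ang 49.0
10 pos [ 0.382 -0.569  0.355] ydir [ 0.22 -0.85 -0.49] cm
[... 226 characters left out ...]
 -7.7 -9.9] rv [-0.71 -0.81 -0.36] ang 65.0
13 pos [ 0.447 -0.556  0.383] ydir [ 0.41 -0.83 -0.38] cm [20.3 -9.  -9.2] rv [-0.76 -0.88 -0.4 ] ang 71.0
14 pos [ 0.469 -0.547  0.39 ] ydir [ 0.48 -0.81 -0.35] cm [ 22.2 -10.4  -8.3] rv [-0.81 -0.95 -0.45] ang 76.0
15 pos [ 0.49  -0.535  0.397] ydir [ 0.54 -0.78 -0.33] cm [ 24.  -11.8  -7.2] rv [-0.86 -1.02 -0.5 ] ang 82.0
16 pos [ 0.511 -0.521  0.403] ydir [ 0.6  -0.74 -0.3 ] cm [ 25.6 -13.2  -5.8] rv [-0.91 -1.09 -0.56] ang 87.0
17 pos [ 0.531 -0.505  0.408] ydir [ 0.66 -0.69 -0.28] cm [ 27.1 -14.6  -4.2] rv [-0.95 -1.16 -0.61] ang 93.0
18 pos [ 0.549 -0.486  0.412] ydir [ 0.72 -0.64 -0.26] cm [ 28.5 -16.1  -2.4] rv [-0.99 -1.23 -0.66] ang 98.0
```

Emit:
arm_command(moves=[{"rx": -0.09,"ry": -0.09,"rz": -0.02,"x": 0.8,"y": 0,"z": -2.2,"gripper": 1},{"rx": -0.17,"ry": -0.18,"rz": -0.04,"x": 2,"y": -0.1,"z": -4.4,"gripper": 1},{"rx": -0.25,"ry": -0.26,"rz": -0.06,"x": 3.6,"y": -0.5,"z": -6.2,"gripper": 1},{"rx": -0.33,"ry": -0.35,"rz": -0.09,"x": 5.4,"y": -1.1,"z": -7.7,"gripper": 1},{"rx": -0.41,"ry": -0.44,"rz": -0.14,"x": 7.7,"y": -2,"z": -9,"gripper": 1}])

```text
clock: 3.25
position: [0.3235, -0.5835, 0.326]
tool_rot: [-2.442, 0.134, 0.186]
force: [-0.7, 0.1, 1.4]
grip_width: 0.0858
```

```bash
sed -i 's/^ (s1\["qpos"\]/ (np.array([1.25,.3,-.46,2.02,-.5,.72,.2]),np.array([.3934,-.3275,.2576]),np.array([-1.09,-.107,-.997]),.5),(np.array([1.06,.27,-.31,2.02,.08,.74,.11]),np.array([.3057,-.3834,.2261]),np.array([-1.559,-.117,-.599]),.5),(np.array([.88,.26,-.16,2.03,.71,.72,-.04]),np.array([.2663,-.4979,.265]),np.array([-2.051,-.033,-.241]),.5),(bot.observe()["qpos"],bot.observe()["position"],bot.observe()["tool_rot"],1),(s1["qpos"]/' fit.py; python3 fit.py | head -2;  python3 - <<'E'
from path import *
s=bot.observe();print(fk(s["qpos"],P,S)[:3,3]-s["position"])
C=np.array([1.1,.35,-.6,2.1,2.8,.6,-.6]);plan(C,11)
E
```

```text
0.008122942510514979 (-1, -1, -1, -1) [-1.1520e-01  5.4900e-02 -6.3400e-02  3.1341e+00  2.9380e-01  5.9380e-01
  4.5140e-01  3.8490e-01 -8.6600e-02 -9.0000e-04 -2.2800e-02]
[-0.00179232  0.00703491  0.00185521]
clock 3.25 q [ 0.76  0.28 -0.08  2.06  1.43  0.61 -0.23] pos [ 0.324 -0.584  0.326]
1 pos [ 0.341 -0.583  0.338] ydir [ 0.08 -0.81 -0.58] cm [ 1.6 -0.  -1.6] rv [-0.06 -0.07 -0.04] ang 6.0
2 pos [ 0.363 -0.588  0.349] ydir [ 0.14 -0.83 -0.54] cm [ 3.5 -0.3 -3.2] rv [-0.12 -0.14 -0.08] ang 11.0
3 pos [ 0.387 -0.589  0.359] ydir [ 0.2  -0.84 -0.51] cm [ 5.6 -0.7 -4.6] rv [-0.17 -0.21 -0.12] ang 17.0
4 pos [ 0.411 -0.588  0.369] ydir [ 0.27 -0.84 -0.47] cm [ 7.8 -1.4 -5.9] rv [-0.23 -0.28 -0.17] ang 23.0
5 pos [ 0.437 -0.583  0.38 ] ydir [ 0.33 -0.84 -0.43] cm [10.2 -2.3 -7. ] rv [-0.29 -0.35 -0.22] ang 29.0
6 pos [ 0.462 -0.576  0.39 ] ydir [ 0.41 -0.82 -0.4 ] cm [12.7 -3.4 -8. ] rv [-0.35 -0.41 -0.27] ang 35.0
7 pos [ 0.488 -0.566  0.4  ] ydir [ 0.48 -0.8  -0.37] cm [15.2 -4.8 -8.7] rv [-0.41 -0.48 -0.32] ang 40.0
8 pos [ 0.513 -0.552  0.41 ] ydir [ 0.55 -0.77 -0.34] cm [17.7 -6.4 -9.2] rv [-0.47 -0.54 -0.38] ang 46.0
9 pos [ 0.538 -0.535  0.419] ydir [ 0.62 -0.73 -0.31] cm [20.2 -8.2 -9.5] rv [-0.53 -0.6  -0.44] ang 52.0
10 pos [ 0.561 -0.516  0.429] ydir [ 0.68 -0.68 -0.28] cm [ 22.6 -10.3  -9.6] rv [-0.59 -0.66 -0.5 ] ang 58.0
11 pos [ 0.582 -0.494  0.437] ydir [ 0.74 -0.62 -0.25] cm [ 24.9 -12.5  -9.4] rv [-0.65 -0.71 -0.56] ang 64.0
```

```bash
cat >> h.py <<'E'
FL=np.diag([-1,1,-1.])
def go2(p,a,psi,N=1):
    s=bot.observe(); R0=R.from_euler("xyz",s["tool_rot"]).as_matrix()
    t=R0.T@(np.array(p)-s["position"]); rv=R.from_matrix(R0.T@Rt(a,psi)@FL).as_rotvec()
    print("clock",round(s["clock"],2),"pos",s["position"].round(4),"tool",s["tool_rot"].round(3),"cm",(t*100).round(2),"rot",rv.round(3),np.degrees(np.linalg.norm(rv)).round(1),"F",s["force"].round(1),"w",round(s["grip_width"],4),"q",s["qpos"].round(2))
E
python3 - <<'E'
from h import *
go2([.50,-.30,.25],45,-10)
E
```

```text
clock 3.25 pos [ 0.3235 -0.5835  0.326 ] tool [-2.442  0.134  0.186] cm [ 23.39 -15.91  19.31] rot [-0.006 -0.731 -0.969] 69.6 F [-0.7  0.1  1.4] w 0.0858 q [ 0.76  0.28 -0.08  2.06  1.43  0.61 -0.23]
```

Emit:
arm_command(moves=[{"rx": -0.04,"ry": -0.08,"rz": -0.08,"x": 2.5,"y": 0,"z": -1,"gripper": 1},{"rx": -0.06,"ry": -0.16,"rz": -0.17,"x": 5,"y": -1,"z": -1,"gripper": 1},{"rx": -0.07,"ry": -0.23,"rz": -0.26,"x": 7.5,"y": -2,"z": 0,"gripper": 1},{"rx": -0.07,"ry": -0.3,"rz": -0.35,"x": 10,"y": -4,"z": 2,"gripper": 1},{"rx": -0.06,"ry": -0.37,"rz": -0.45,"x": 12.5,"y": -6,"z": 5,"gripper": 1}])

```text
clock: 3.67
position: [0.4304, -0.4846, 0.3108]
tool_rot: [-2.425, 0.118, 0.773]
force: [2.1, -0.7, 0.8]
grip_width: 0.0857
```

```bash
python3 - <<'E'
from h import *
go2([.50,-.30,.25],45,-10)
E
```

```text
clock 3.67 pos [ 0.4304 -0.4846  0.3108] tool [-2.425  0.118  0.773] cm [18.46 -3.71  8.45] rot [ 0.03  -0.341 -0.533] 36.3 F [ 2.1 -0.7  0.8] w 0.0857 q [ 0.84  0.22 -0.21  2.18  2.02  0.25 -0.45]
```

Emit:
arm_command(moves=[{"rx": 0,"ry": -0.07,"rz": -0.1,"x": 4,"y": -1,"z": 1.2,"gripper": 1},{"rx": 0.01,"ry": -0.14,"rz": -0.21,"x": 8,"y": -2,"z": 3,"gripper": 1},{"rx": 0.02,"ry": -0.2,"rz": -0.32,"x": 12,"y": -3,"z": 5,"gripper": 1},{"rx": 0.03,"ry": -0.27,"rz": -0.43,"x": 15.5,"y": -3.5,"z": 7,"gripper": 1},{"rx": 0.03,"ry": -0.34,"rz": -0.53,"x": 18.5,"y": -3.7,"z": 8.5,"gripper": 1}])

```text
clock: 4.08
position: [0.4771, -0.3629, 0.2689]
tool_rot: [-2.361, 0.05, 1.172]
force: [0.5, -1.0, -1.4]
grip_width: 0.0855
```

```bash
python3 - <<'E'
from h import *
go2([.50,-.25,.2],45,0)
E
python3 look.py w2 cap
```

```text
clock 4.08 pos [ 0.4771 -0.3629  0.2689] tool [-2.361  0.05   1.172] cm [11.62  2.82  6.08] rot [-0.005 -0.246 -0.318] 23.0 F [ 0.5 -1.  -1.4] w 0.0855 q [ 1.36  0.32 -0.87  2.24  2.3   0.16 -0.44]
cap [(0.85, [463.0, 79.0, 511.0, 126.0]), (0.78, [443.0, 13.0, 490.0, 64.0]), (0.65, [344.0, 32.0, 397.0, 86.0]), (0.56, [536.0, 35.0, 582.0, 85.0])]
```

View pics/w2.png

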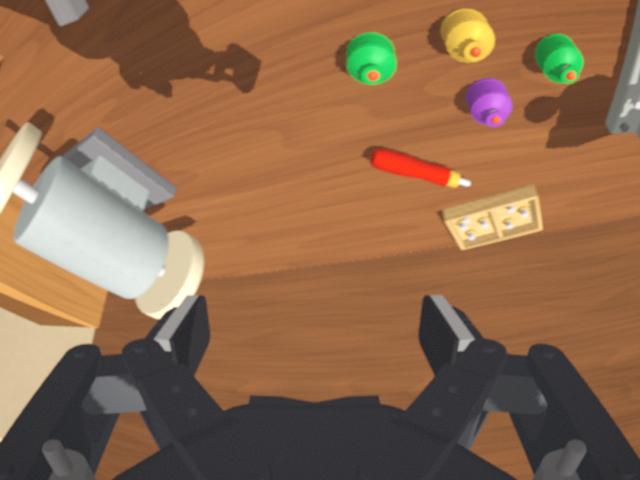

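The wrist view is inverted, with the camera below the tool. The brass cap is at (468,36), at the top edge. Next I move lower and rotate onto the approach direction.

Emit:
arm_command(moves=[{"rx": 0,"ry": -0.06,"rz": -0.08,"x": 2,"y": 1.7,"z": 0.2,"gripper": 1},{"rx": 0,"ry": -0.12,"rz": -0.16,"x": 4,"y": 3.4,"z": 0.4,"gripper": 1},{"rx": 0,"ry": -0.16,"rz": -0.22,"x": 6,"y": 5,"z": 1,"gripper": 1},{"rx": 0,"ry": -0.2,"rz": -0.26,"x": 8,"y": 6,"z": 1.5,"gripper": 1},{"rx": 0,"ry": -0.22,"rz": -0.3,"x": 10,"y": 6.5,"z": 2,"gripper": 1}])

```text
clock: 4.6
position: [0.5442, -0.2872, 0.2003]
tool_rot: [-2.349, -0.009, 1.537]
force: [-0.1, -0.4, -0.5]
grip_width: 0.0853
```

```bash
python3 - <<'E'
from h import *
go2([.50,-.255,.14],45,-5)
E
```

```text
clock 4.6 pos [ 0.5442 -0.2872  0.2003] tool [-2.349 -0.009  1.537] cm [3.01 1.14 7.47] rot [-0.008  0.031  0.044] 3.1 F [-0.1 -0.4 -0.5] w 0.0853 q [ 1.41  0.64 -1.08  2.18  2.14  0.17  0.08]
```

Emit:
arm_command(moves=[{"rx": 0,"ry": 0,"rz": 0,"x": 1.5,"y": 0.5,"z": 3.2,"gripper": 1},{"rx": -0.02,"ry": 0,"rz": 0,"x": 3.3,"y": 1.4,"z": 6.4,"gripper": 1},{"rx": -0.04,"ry": 0,"rz": 0,"x": 3.4,"y": 3,"z": 8.5,"gripper": 1},{"rx": -0.06,"ry": 0,"rz": 0,"x": 3.4,"y": 4,"z": 9.5,"gripper": 1},{"rx": -0.06,"ry": 0,"rz": 0,"x": 3.4,"y": 4.5,"z": 10,"gripper": 1}])

```text
clock: 5.02
position: [0.5039, -0.2488, 0.0951]
tool_rot: [-2.406, -0.013, 1.537]
force: [-1.7, -0.3, -0.3]
grip_width: 0.0853
```

```bash
python3 look.py w3 cap setting;  python3 - <<'E'
from h import *
go2([.50,-.2525,.09],40,0)
E
```

```text
cap [(0.91, [414.0, 183.0, 481.0, 260.0]), (0.87, [345.0, 0.0, 470.0, 106.0]), (0.86, [272.0, 144.0, 348.0, 234.0]), (0.76, [128.0, 157.0, 201.0, 245.0])]
setting [(0.93, [141.0, 216.0, 171.0, 240.0]), (0.92, [439.0, 240.0, 467.0, 263.0]), (0.87, [387.0, 55.0, 452.0, 105.0]), (0.61, [321.0, 267.0, 345.0, 286.0])]
clock 5.17 pos [ 0.506  -0.2499  0.0997] tool [-2.408 -0.009  1.538] cm [-0.28  0.21  1.12] rot [-0.035 -0.028 -0.019] 2.8 F [-0.1 -0.8  0.7] w 0.0854 q [ 1.5   1.06 -1.25  2.37  2.48  0.62  0.  ]
```

View pics/w3.png

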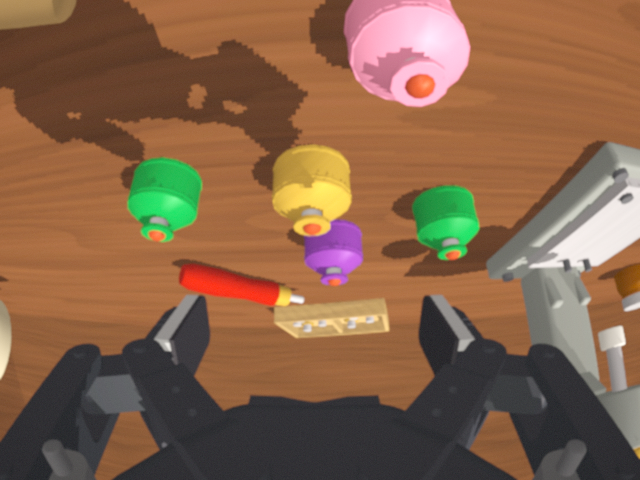

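The brass cap is at (312,188), between the jaws. Pink is at (407,48), green at (165,200) and (447,222), purple at (333,252). I fit the cap axis from wrist depth.

```bash
cat > capfit.py <<'E'
from h import *
import pickle
from scipy.optimize import least_squares
def capfit(n,box,ztop,Z0=0.0):
    s=pickle.load(open(n+".pkl","rb")); d=np.load(n+"d.npy"); im=np.load(n+"i.npy").astype(int)
    l,t,r,b=box; m=np.zeros(d.shape,bool); m[t:b,l:r]=1
    m&=(im[:,:,0]>130)&(im[:,:,1]>90)&(im[:,:,2]<120)&(im[:,:,1]>im[:,:,0]*.62)
    P,u,v=wpts(s,d,m); Q=P[(P[:,2]>Z0+.004)&(P[:,2]<Z0+.024)]
    f=least_squares(lambda p:np.hypot(Q[:,0]-p[0],Q[:,1]-p[1])-.023,Q[:,:2].mean(0)+[.01,0],loss="soft_l1",f_scale=.001)
    print("cap",len(Q),f.x.round(4),"zmax",P[:,2].max().round(4),"zmin",P[:,2].min().round(4),"rms",np.sqrt(np.median((np.hypot(Q[:,0]-f.x[0],Q[:,1]-f.x[1])-.023)**2)).round(5))
    return f.x
E
python3 - <<'E'
from capfit import *
capfit("w3",(265,140,360,240),0)
s=pickle.load(open("w3.pkl","rb")); d=np.load("w3d.npy"); m=np.zeros(d.shape,bool); m[10:60,370:450]=1
P,_,_=wpts(s,d,m); print("pink",np.median(P,0).round(3))
T=np.eye(4); T[:3,:3]=R.from_euler("xyz",s["tool_rot"]).as_matrix(); T[:3,3]=s["position"]
print("cam",(T@np.array(bot.camera_model("wrist")["mount"]))[:3,3].round(3), s["position"])
m=np.zeros(d.shape,bool); m[100:140,150:250]=1
P,_,_=wpts(s,d,m); print("table",np.median(P,0).round(4))
E
```

```text
cap 2147 [ 0.5364 -0.2502] zmax 0.0461 zmin -0.0 rms 0.00032
pink [ 0.42  -0.213  0.032]
cam [ 0.352 -0.244  0.141] [ 0.50389291 -0.24879205  0.09512824]
table [ 0.4877 -0.3077  0.0012]
```

```bash
python3 - <<'E'
from h import *
go2([.549,-.251,.0096],42,-2)
E
```

```text
clock 5.17 pos [ 0.506  -0.2499  0.0997] tool [-2.408 -0.009  1.538] cm [-0.04  9.23  3.81] rot [-0.    -0.005  0.008] 0.5 F [-0.1 -0.8  0.7] w 0.0854 q [ 1.5   1.06 -1.25  2.37  2.48  0.62  0.  ]
```

Emit:
arm_command(moves=[{"rx": 0,"ry": 0,"rz": 0.01,"x": 0,"y": 2,"z": 1,"gripper": 1},{"rx": 0,"ry": 0,"rz": 0.01,"x": 0,"y": 4,"z": 2,"gripper": 1},{"rx": 0,"ry": 0,"rz": 0.01,"x": 0,"y": 5.5,"z": 2.8,"gripper": 1},{"rx": 0,"ry": 0,"rz": 0.01,"x": 0,"y": 6.5,"z": 3,"gripper": 1},{"rx": 0,"ry": 0,"rz": 0.01,"x": 0,"y": 6.5,"z": 3,"gripper": 1}])

```text
clock: 5.58
position: [0.5353, -0.2507, 0.0346]
tool_rot: [-2.41, -0.0, 1.531]
force: [-1.5, 1.1, 0.6]
grip_width: 0.0855
```

```bash
python3 look.py w4 cap;  python3 - <<'E'
from h import *
go2([.549,-.251,.0096],42,-2)
E
```

```text
cap [(0.74, [440.0, 247.0, 524.0, 338.0]), (0.67, [306.0, 285.0, 378.0, 354.0]), (0.64, [77.0, 217.0, 175.0, 327.0]), (0.63, [262.0, 208.0, 365.0, 330.0])]
clock 5.68 pos [ 0.5345 -0.2504  0.036 ] tool [-2.411 -0.     1.532] cm [-0.    2.84  1.  ] rot [ 0.003 -0.003 -0.003] 0.3 F [-0.7  0.4  0.2] w 0.0854 q [ 1.42  1.24 -1.18  2.31  2.6   0.73  0.02]
```

View pics/w4.png

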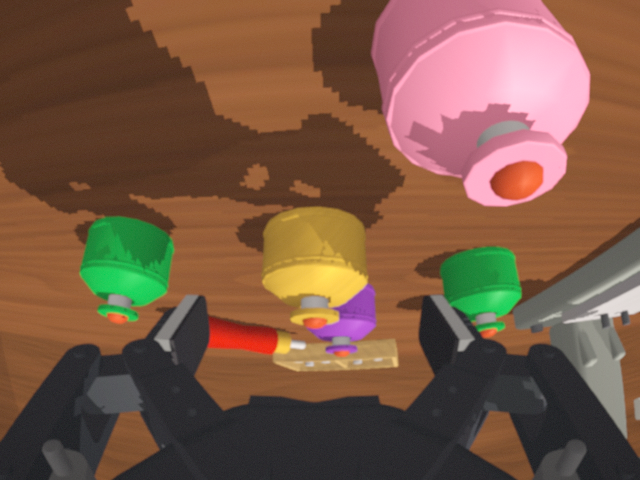

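The brass cap is at (314,265), centred between the jaws at about columns 205 and 420.

```bash
python3 - <<'E'
from capfit import *
capfit("w4",(255,200,370,330),0)
E
```

```text
cap 4533 [ 0.5364 -0.2503] zmax 0.0449 zmin 0.0002 rms 0.00032
```

Emit:
arm_command(moves=[{"rx": 0,"ry": 0,"rz": 0,"x": 0,"y": 1.3,"z": 0.5,"gripper": 1},{"rx": 0,"ry": 0,"rz": 0,"x": 0,"y": 2.5,"z": 0.9,"gripper": 1},{"rx": 0,"ry": 0,"rz": 0,"x": 0,"y": 2.8,"z": 1,"gripper": 1},{"rx": 0,"ry": 0,"rz": 0,"x": 0,"y": 2.8,"z": 1,"gripper": 1}])

```text
clock: 6.02
position: [0.5484, -0.2508, 0.0093]
tool_rot: [-2.411, -0.001, 1.531]
force: [-0.1, 0.1, -0.4]
grip_width: 0.0855
```

```bash
python3 look.py w5;  python3 - <<'E'
from h import *
go2([.549,-.251,.0096],42,-2)
E
```

```text
clock 6.07 pos [ 0.5482 -0.2507  0.0096] tool [-2.411e+00 -1.000e-03  1.532e+00] cm [-0.03  0.06 -0.06] rot [ 0.003 -0.004 -0.002] 0.3 F [-0.3  0.1  0.3] w 0.0853 q [ 1.39  1.31 -1.15  2.28  2.64  0.75  0.03]
```

View pics/w5.png

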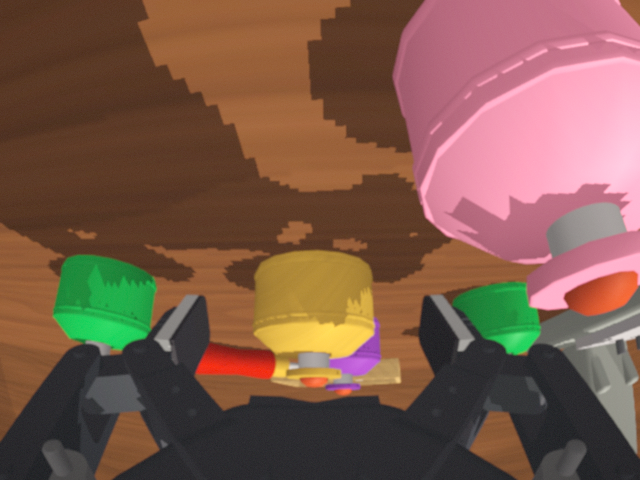

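Emit:
arm_command(moves=[{"rx": 0,"ry": 0,"rz": 0,"x": 0,"y": 0,"z": 0,"gripper": -0.5},{"rx": 0,"ry": 0,"rz": 0,"x": 0,"y": 0,"z": 0,"gripper": -0.5},{"rx": 0,"ry": 0,"rz": 0,"x": 0,"y": 0,"z": 0,"gripper": -0.5},{"rx": 0,"ry": 0,"rz": 0,"x": 0,"y": 0,"z": 0,"gripper": -0.5},{"rx": 0,"ry": 0,"rz": 0,"x": 0,"y": 0,"z": 0,"gripper": -0.5}], squeeze=40)

```text
clock: 6.48
position: [0.5482, -0.2507, 0.0093]
tool_rot: [-2.412, -0.001, 1.531]
force: [-6.6, -1.5, 7.6]
grip_width: 0.0445
```

```bash
python3 look.py w6;  python3 - <<'E'
from capfit import *
go2([.549,-.251,.0096],42,-2)
capfit("w6",(245,240,380,360),0)
E
```

```text
clock 6.53 pos [ 0.5482 -0.2507  0.0092] tool [-2.412e+00 -1.000e-03  1.531e+00] cm [-0.03  0.03 -0.08] rot [ 0.003 -0.004 -0.003] 0.3 F [-6.5 -1.6  8.4] w 0.0447 q [ 1.39  1.31 -1.15  2.27  2.64  0.75  0.03]
cap 6429 [ 0.5367 -0.25  ] zmax 0.0351 zmin 0.0008 rms 0.00034
```

View pics/w6.png

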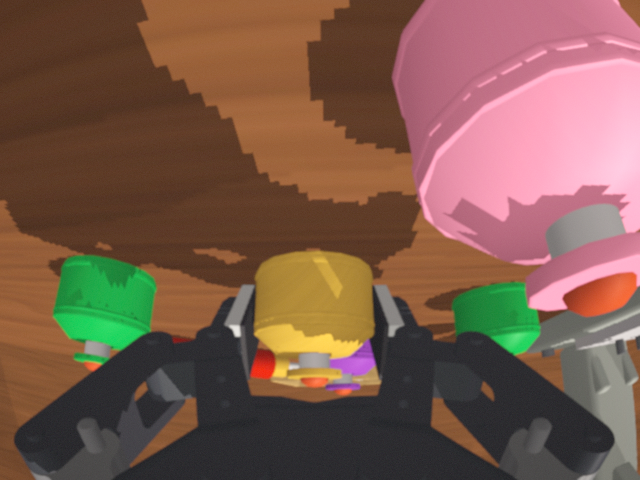

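Emit:
arm_command(moves=[{"rx": 0,"ry": 0,"rz": 0,"x": 0,"y": -1,"z": -1.1,"gripper": -0.5},{"rx": 0,"ry": 0,"rz": 0,"x": 0,"y": -2.7,"z": -3,"gripper": -0.5},{"rx": 0,"ry": 0,"rz": 0,"x": 0,"y": -4.7,"z": -5.2,"gripper": -0.5},{"rx": 0,"ry": 0,"rz": 0,"x": 0,"y": -6.7,"z": -7.4,"gripper": -0.5},{"rx": 0,"ry": 0,"rz": 0,"x": 0,"y": -7,"z": -7.8,"gripper": -0.5}])

```text
clock: 6.95
position: [0.5489, -0.2506, 0.1177]
tool_rot: [-2.414, 0.001, 1.533]
force: [2.1, -0.3, -0.3]
grip_width: 0.0446
```

```bash
python3 look.py w7;  python3 - <<'E'
from capfit import *
go2([.51,-.02,.16],42,-6)
E
```

```text
clock 7.0 pos [ 0.5488 -0.2512  0.1166] tool [-2.414e+00  2.000e-03  1.532e+00] cm [22.94 -6.48 -0.1 ] rot [0.005 0.046 0.048] 3.8 F [ 0.9 -0.3  0.1] w 0.0446 q [ 1.42  1.03 -1.25  2.3   2.41  0.61  0.01]
```

View pics/w7.png

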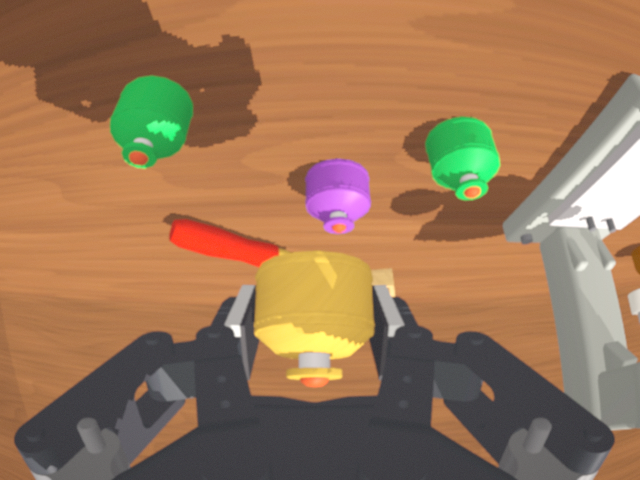

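Emit:
arm_command(moves=[{"rx": 0,"ry": 0.01,"rz": 0.01,"x": 3,"y": -3,"z": 0,"gripper": -0.5},{"rx": 0,"ry": 0.02,"rz": 0.02,"x": 7,"y": -4.5,"z": 0,"gripper": -0.5},{"rx": 0,"ry": 0.03,"rz": 0.03,"x": 11,"y": -6,"z": 0,"gripper": -0.5},{"rx": 0,"ry": 0.04,"rz": 0.04,"x": 15,"y": -6.5,"z": 0,"gripper": -0.5},{"rx": 0,"ry": 0.046,"rz": 0.048,"x": 19,"y": -6.5,"z": 0,"gripper": -0.5}])

```text
clock: 7.42
position: [0.553, -0.1045, 0.1641]
tool_rot: [-2.389, -0.009, 1.463]
force: [1.4, 0.2, -2.0]
grip_width: 0.0443
```

Emit:
arm_command(moves=[{"rx": 0,"ry": 0,"rz": 0,"x": 2,"y": 0,"z": 0,"gripper": -0.5},{"rx": 0,"ry": 0,"rz": 0,"x": 4,"y": 0,"z": 0,"gripper": -0.5},{"rx": 0,"ry": 0,"rz": 0,"x": 4,"y": 0,"z": 0,"gripper": -0.5},{"rx": 0,"ry": 0,"rz": 0,"x": 4,"y": 0,"z": 0,"gripper": -0.5}])

```text
clock: 7.75
position: [0.5597, -0.0636, 0.165]
tool_rot: [-2.388, -0.007, 1.47]
force: [0.4, -0.6, -1.8]
grip_width: 0.0445
```

```bash
python3 look.py w8;  python3 - <<'E'
from capfit import *
go2([.51,-.02,.16],42,-6)
E
```

```text
clock 7.8 pos [ 0.5595 -0.0648  0.165 ] tool [-2.387 -0.007  1.469] cm [ 3.95 -3.56  4.07] rot [-0.021 -0.003  0.006] 1.3 F [-0.4 -0.1 -0.6] w 0.0448 q [ 1.01  0.98 -1.49  2.43  2.12  1.13 -0.28]
```

View pics/w8.png

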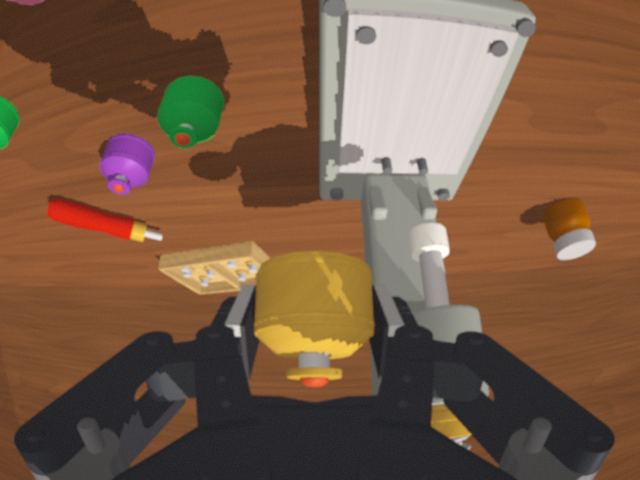

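The wrist view shows the whole platen, spanning about (340,15) to (525,175), with the two pins at (387,165) and (422,165) and the white foot at (430,240). I measure the press from this picture.

```bash
python3 - <<'E'
from capfit import *
s=pickle.load(open("w8.pkl","rb")); d=np.load("w8d.npy"); im=np.load("w8i.npy").astype(int)
m=np.zeros(d.shape,bool); m[0:210,310:545]=1
P,u,v=wpts(s,d,m); c=im[v,u]
pl=(np.abs(P[:,2]-.03)<.004)&(c.min(1)>205)
Q=P[pl]; print("platen",len(Q),np.median(Q[:,2]).round(4))
A=np.c_[Q[:,:2],np.ones(len(Q))]; print("plane",np.linalg.lstsq(A,Q[:,2],rcond=None)[0].round(4))
rect=cv2.minAreaRect((Q[:,:2]*1000).astype(np.float32)); print(rect)
yaw=None
for ang in [rect[2],rect[2]-90,rect[2]+90]:
    if abs(ang)<30: yaw=np.radians(ang)
ex=np.array([np.cos(yaw),np.sin(yaw)]); ey=np.array([-ex[1],ex[0]])
a=Q[:,:2]@ex; b=Q[:,:2]@ey
# edges per strip: left and right ends
for lo in np.arange(a.min(),a.max(),.02):
    k=(a>=lo)&(a<lo+.02); print((lo-a.min()).round(3),b[k].min().round(4),b[k].max().round(4),k.sum())
print("yaw",np.degrees(yaw),"amin/max",np.percentile(a,[.2,99.8]).round(4),"b",np.percentile(b,[.2,99.8]).round(4))
na=np.percentile(a,.2)+.1; nb=np.percentile(b,[.2,99.8]).mean(); print("nest est",(ex*na+ey*nb).round(4))
# pins: points above platen 
k=(P[:,2]>.035)&(P[:,2]<.046)&(v>150)&(v<185)&(u>370)&(u<440)
H=P[k]; 
for side in (u[k]<404,u[k]>=404): print("pin",side.sum(),H[side].mean(0).round(4),H[side].max(0).round(4))
big=cv2.resize(np.load("w8i.npy")[130:330,320:500,::-1],(720,800)[0:1]+(600,) if 0 else (540,600),interpolation=cv2.INTER_CUBIC); cv2.imwrite("pics/w8c.png",big)
k=(u>405)&(u<450)&(v>0); 
m=np.zeros(d.shape,bool); m[215:300,405:455]=1
P2,u2,v2=wpts(s,d,m); c=im[v2,u2]; k=(c.min(1)>200)&(P2[:,2]>.09)&(P2[:,2]<.14); print("foot",k.sum(),P2[k].mean(0).round(4),P2[k].min(0).round(4),P2[k].max(0).round(4))
E
```

```text
platen 19172 0.0313
plane [-0.0001  0.0004  0.0313]
((582.22900390625, 4.567230224609375), (98.8291015625, 139.90814208984375), 84.94258117675781)
0.0 0.0066 0.1044 3299
0.02 0.0065 0.1045 3937
0.04 0.0066 0.1044 3441
0.06 0.0065 0.1048 2956
0.08 0.0065 0.1046 2537
0.1 0.0067 0.1053 1855
0.12 0.0068 0.1048 1147
yaw -5.057418823242188 amin/max [0.5105 0.6482] b [0.0067 0.1041]
nest est [0.613  0.0014]
pin 227 [ 0.6426 -0.0138  0.0389] [0.6615 0.0015 0.0438]
pin 192 [0.6427 0.0129 0.0392] [0.6638 0.0227 0.044 ]
foot 455 [0.6034 0.0061 0.1189] [ 0.5988 -0.005   0.1084] [0.617  0.0132 0.127 ]
```

View pics/w8c.png

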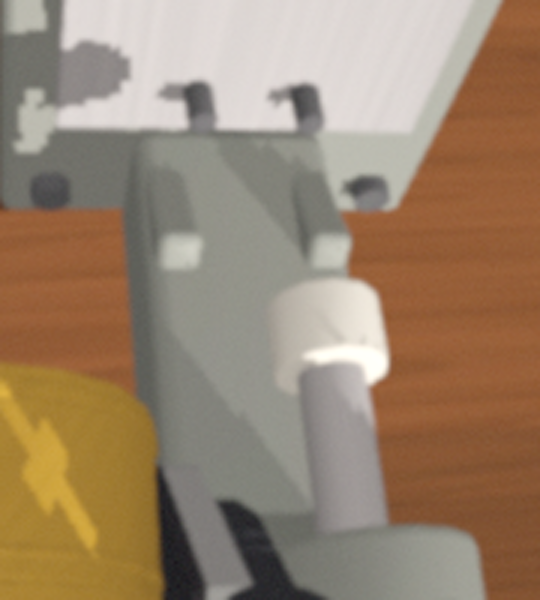

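```bash
python3 - <<'E'
from capfit import *
for n,b in (("w6",(245,240,380,360)),("w7",(245,240,380,360)),("w8",(245,240,380,360))):
    s=pickle.load(open(n+".pkl","rb")); p=s["position"]; Rm=R.from_euler("xyz",s["tool_rot"]).as_matrix()
    # do fit in frame of the grasp tilt: transform to tool frame, then rotate by w6 tilt
    d=np.load(n+"d.npy"); im=np.load(n+"i.npy").astype(int)
    m=np.zeros(d.shape,bool); m[b[1]:b[3],b[0]:b[2]]=1
    m&=(im[:,:,0]>130)&(im[:,:,1]>90)&(im[:,:,2]<120)&(im[:,:,1]>im[:,:,0]*.62)
    P,_,_=wpts(s,d,m); Q=(P-p)@Rm; Q=Q@(Rt(41.8,0)@FL).T   # world-like axes, relative TCP
    print(n,"zmin",np.percentile(Q[:,2],.5).round(4))
    z0=np.percentile(Q[:,2],.5); k=(Q[:,2]>z0+.003)&(Q[:,2]<z0+.022); Q=Q[k]
    from scipy.optimize import least_squares
    f=least_squares(lambda q:np.hypot(Q[:,0]-q[0]-q[2]*Q[:,2],Q[:,1]-q[1]-q[3]*Q[:,2])-.023,[-.012,0,0,0],loss="soft_l1",f_scale=.001)
    print(f.x.round(4),k.sum())
nest=np.array([.6121,.0019]); y=np.radians(-5.06); ex=np.array([np.cos(y),np.sin(y)])
E
```

```text
w6 zmin -0.0081
[-0.0116  0.0003  0.0085 -0.0026] 6104
w7 zmin -0.1179
[ 0.8009  0.005   0.0181 -0.0175] 275
w8 zmin -0.1576
[ 0.2927 -0.1077 -0.0378 -0.1229] 426
```

```bash
cat > inhand.py <<'E'
from capfit import *
def inhand(n,b=(245,240,380,360)):
    s=pickle.load(open(n+".pkl","rb")); p=s["position"]; Rm=R.from_euler("xyz",s["tool_rot"]).as_matrix()
    d=np.load(n+"d.npy"); im=np.load(n+"i.npy").astype(int)
    m=np.zeros(d.shape,bool); m[b[1]:b[3],b[0]:b[2]]=1
    m&=(im[:,:,0]>130)&(im[:,:,1]>90)&(im[:,:,2]<120)&(im[:,:,1]>im[:,:,0]*.62)
    P,_,_=wpts(s,d,m); Q=(P-p)@Rm; Q=Q@(Rt(41.8,0)@FL).T
    Q=Q[np.linalg.norm(Q,axis=1)<.06]; z0=np.percentile(Q[:,2],.5); k=(Q[:,2]>z0+.003)&(Q[:,2]<z0+.022); Q=Q[k]
    f=least_squares(lambda q:np.hypot(Q[:,0]-q[0]-q[2]*(Q[:,2]-z0),Q[:,1]-q[1]-q[3]*(Q[:,2]-z0))-.023,[-.012,0,0,0],loss="soft_l1",f_scale=.001)
    print(n,"z0",z0.round(4),f.x.round(4),k.sum())
E
python3 - <<'E'
from inhand import *
for n in ("w6","w7","w8"): inhand(n)
ex=np.array([np.cos(np.radians(-5.06)),np.sin(np.radians(-5.06))])
nest=np.array([.6121,.0019])
for back in (.075,.004,0):
    c=nest-back*ex; print(back,"cap",c.round(4),"tcp",(c+.0116*ex).round(4))
c=nest-.075*ex+.0116*ex
go2([*c,.075],41.8,-5)
E
```

```text
w6 z0 -0.008 [-0.0117  0.0003  0.0103 -0.0035] 6057
w7 z0 -0.0077 [-0.0116  0.0003  0.0033 -0.002 ] 6099
w8 z0 -0.0077 [-0.0115  0.0002  0.0027  0.003 ] 5993
0.075 cap [0.5374 0.0085] tcp [0.5489 0.0075]
0.004 cap [0.6081 0.0023] tcp [0.6197 0.0012]
0 cap [0.6121 0.0019] tcp [0.6237 0.0009]
clock 7.8 pos [ 0.5595 -0.0648  0.165 ] tool [-2.387 -0.007  1.469] cm [7.03 4.89 7.82] rot [-0.025 -0.015 -0.007] 1.7 F [-0.4 -0.1 -0.6] w 0.0448 q [ 1.01  0.98 -1.49  2.43  2.12  1.13 -0.28]
```

Emit:
arm_command(moves=[{"rx": -0.01,"ry": 0,"rz": 0,"x": 1,"y": 0,"z": 2,"gripper": -0.5},{"rx": -0.025,"ry": -0.01,"rz": 0,"x": 2.5,"y": 1,"z": 4,"gripper": -0.5},{"rx": -0.025,"ry": -0.015,"rz": -0.007,"x": 4,"y": 1.5,"z": 5,"gripper": -0.5},{"rx": -0.025,"ry": -0.015,"rz": -0.007,"x": 4,"y": 1.5,"z": 5,"gripper": -0.5}])

```text
clock: 8.13
position: [0.5697, -0.0209, 0.1178]
tool_rot: [-2.39, -0.001, 1.483]
force: [0.3, -0.3, -1.7]
grip_width: 0.0447
```

```bash
python3 look.py w9; python3 - <<'E'
from h import *
go2([.5489,.0075,.075],41.8,-5)
E
```

```text
clock 8.18 pos [ 0.5698 -0.0218  0.1191] tool [-2.391e+00 -1.000e-03  1.482e+00] cm [2.73 1.29 4.82] rot [-0.021 -0.002 -0.   ] 1.2 F [-1.4 -0.2 -1.5] w 0.0447 q [ 0.86  1.2  -1.49  2.43  2.22  1.38 -0.28]
```

```bash
python3 - <<'E'
from h import *
go2([.57,.0057,.07],41.8,-5)
E
```

```text
clock 8.18 pos [ 0.5698 -0.0218  0.1191] tool [-2.391e+00 -1.000e-03  1.482e+00] cm [2.73 3.18 3.75] rot [-0.021 -0.002 -0.   ] 1.2 F [-1.4 -0.2 -1.5] w 0.0447 q [ 0.86  1.2  -1.49  2.43  2.22  1.38 -0.28]
```

Emit:
arm_command(moves=[{"rx": -0.01,"ry": 0,"rz": 0,"x": 1,"y": 1,"z": 1.2,"gripper": -0.5},{"rx": -0.02,"ry": 0,"rz": 0,"x": 2,"y": 2,"z": 2.4,"gripper": -0.5},{"rx": -0.02,"ry": 0,"rz": 0,"x": 2.7,"y": 3.2,"z": 3.7,"gripper": -0.5},{"rx": -0.02,"ry": 0,"rz": 0,"x": 2.7,"y": 3.2,"z": 3.7,"gripper": -0.5},{"rx": -0.02,"ry": 0,"rz": 0,"x": 2.7,"y": 3.2,"z": 3.7,"gripper": -0.5}])

```text
clock: 8.6
position: [0.5727, 0.004, 0.0715]
tool_rot: [-2.412, -0.0, 1.48]
force: [-0.4, 0.8, -0.5]
grip_width: 0.0447
```

```bash
python3 look.py w10; python3 - <<'E'
from h import *
go2([.57,.0057,.044],41.8,-5)
E
```

```text
clock 8.65 pos [0.5733 0.0035 0.0728] tool [-2.414e+00  1.000e-03  1.480e+00] cm [0.19 1.66 2.38] rot [ 0.002 -0.002 -0.003] 0.2 F [ 1.2 -0.  -2.8] w 0.0446 q [ 0.78  1.44 -1.49  2.43  2.37  1.59 -0.22]
```

View pics/w10.png

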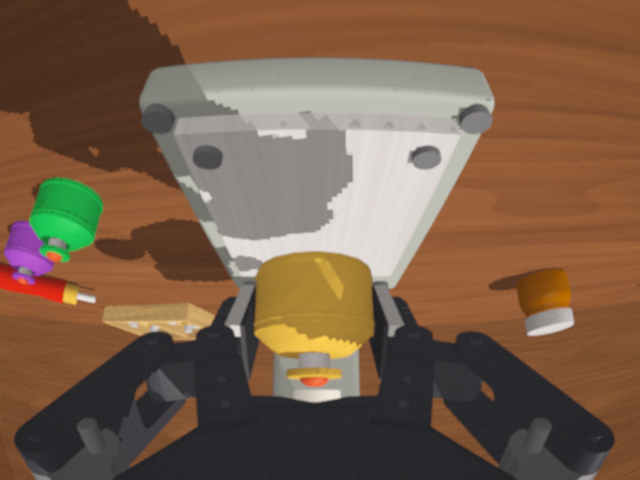

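The platen is centred in the view, with edges at about columns 175 and 465, and the cap is in front of it at (314,300). I refine the lateral alignment from this picture.

```bash
python3 - <<'E'
from inhand import *
inhand("w10")
s=pickle.load(open("w10.pkl","rb")); d=np.load("w10d.npy"); im=np.load("w10i.npy").astype(int)
m=np.zeros(d.shape,bool); m[60:285,140:495]=1
P,u,v=wpts(s,d,m); P=P-s["position"]
ey=np.array([np.sin(np.radians(5.06)),np.cos(np.radians(5.06))]); ex=np.array([ey[1],-ey[0]])
z=P[:,2]+s["position"][2]
pl=(np.abs(z-.0305)<.0025)&(im[v,u].max(1)-im[v,u].min(1)<30)
Q=P[pl]; a=Q[:,:2]@ex; b=Q[:,:2]@ey
print("zmed",np.median(z[pl]).round(4), "a min",np.percentile(a,.3).round(4))
for lo in np.arange(-.06,.03,.015):
    k=(a>lo)&(a<lo+.015)
    if k.sum()>50: print(lo.round(3),b[k].min().round(4),b[k].max().round(4),((b[k].min()+b[k].max())/2).round(4),k.sum())
nest=np.array([.6121,.0019]); print("expected nest rel",((nest-s["position"][:2])@ex).round(4),((nest-s["position"][:2])@ey).round(4))
rect=cv2.minAreaRect((Q[:,:2]*1000).astype(np.float32)); print(rect)
E
```

```text
w10 z0 -0.0073 [-0.0114  0.0002 -0.0038  0.0005] 6005
zmed 0.0312 a min -0.0613
-0.06 -0.0489 0.0518 0.0015 7185
-0.045 -0.049 0.0518 0.0014 5346
-0.03 -0.0488 0.0517 0.0014 4520
-0.015 -0.0487 0.0514 0.0013 3546
0.0 -0.0485 0.0514 0.0015 2909
0.015 -0.0487 0.0515 0.0014 2276
expected nest rel 0.0394 0.0014
((8.595756530761719, 5.454383850097656), (114.5174560546875, 146.2861785888672), 86.83904266357422)
```

```bash
python3 - <<'E'
from h import *
go2([.5745,.0047,.043],41.8,-5)
go2([.6187,.0007,.0425],41.8,-5)
E
```

```text
clock 8.65 pos [0.5733 0.0035 0.0728] tool [-2.414e+00  1.000e-03  1.480e+00] cm [0.14 2.07 2.15] rot [ 0.002 -0.002 -0.003] 0.2 F [ 1.2 -0.  -2.8] w 0.0446 q [ 0.78  1.44 -1.49  2.43  2.37  1.59 -0.22]
clock 8.65 pos [0.5733 0.0035 0.0728] tool [-2.414e+00  1.000e-03  1.480e+00] cm [ 0.14  5.41 -0.76] rot [ 0.002 -0.002 -0.003] 0.2 F [ 1.2 -0.  -2.8] w 0.0446 q [ 0.78  1.44 -1.49  2.43  2.37  1.59 -0.22]
```

Emit:
arm_command(moves=[{"rx": 0,"ry": 0,"rz": 0,"x": 0.1,"y": 1,"z": 1,"gripper": -0.5},{"rx": 0,"ry": 0,"rz": 0,"x": 0.14,"y": 2,"z": 2.1,"gripper": -0.5},{"rx": 0,"ry": 0,"rz": 0,"x": 0.14,"y": 2.1,"z": 2.1,"gripper": -0.5}])

```text
clock: 8.9
position: [0.5754, 0.004, 0.0427]
tool_rot: [-2.415, 0.004, 1.48]
force: [-0.8, -0.9, -1.0]
grip_width: 0.0447
```

```bash
python3 look.py w11; python3 - <<'E'
from h import *
from inhand import inhand
inhand("w11")
go2([.6187,.0007,.0425],41.8,-5)
E
```

```text
w11 z0 -0.0076 [-0.0115  0.0002  0.0024 -0.0017] 6062
clock 8.95 pos [0.5756 0.0043 0.0435] tool [-2.415  0.003  1.48 ] cm [ 0.04  3.3  -2.8 ] rot [ 0.003 -0.    -0.005] 0.3 F [ 0.4 -0.4 -1.7] w 0.0445 q [ 0.77  1.49 -1.43  2.42  2.45  1.59 -0.23]
```

Tracking is good. Next I slide forward to about 5 mm short of the pins.

Emit:
arm_command(moves=[{"rx": 0,"ry": 0,"rz": 0,"x": 0,"y": 0.7,"z": -0.6,"gripper": -0.5},{"rx": 0,"ry": 0,"rz": 0,"x": 0,"y": 1.5,"z": -1.27,"gripper": -0.5},{"rx": 0,"ry": 0,"rz": 0,"x": 0,"y": 2.4,"z": -2.05,"gripper": -0.5},{"rx": 0,"ry": 0,"rz": 0,"x": 0,"y": 3,"z": -2.55,"gripper": -0.5},{"rx": 0,"ry": 0,"rz": 0,"x": 0,"y": 3.2,"z": -2.7,"gripper": -0.5}])

```text
clock: 9.37
position: [0.6186, 0.0012, 0.0425]
tool_rot: [-2.416, 0.002, 1.479]
force: [0.2, -0.6, -1.9]
grip_width: 0.0448
```

```bash
python3 look.py w12; python3 - <<'E'
from h import *
from inhand import inhand
inhand("w12")
go2([.6187,.0007,.0425],41.8,-5)
im,d=bot.grab_frame("side"); cv2.imwrite("pics/s12.png",cv2.resize(im[190:340,240:440,::-1],(800,600),interpolation=cv2.INTER_CUBIC)); np.save("s12d.npy",d); np.save("s12i.npy",im)
E
```

```text
w12 z0 -0.0111 [-0.0117  0.0002  0.0148  0.0012] 5688
clock 9.42 pos [0.618  0.0014 0.0422] tool [-2.415e+00  2.000e-03  1.480e+00] cm [-0.06  0.03 -0.07] rot [ 0.003 -0.001 -0.004] 0.3 F [-0.2  0.3 -1.3] w 0.0446 q [ 0.78  1.48 -1.42  2.32  2.45  1.51 -0.16]
```

View pics/w12.png

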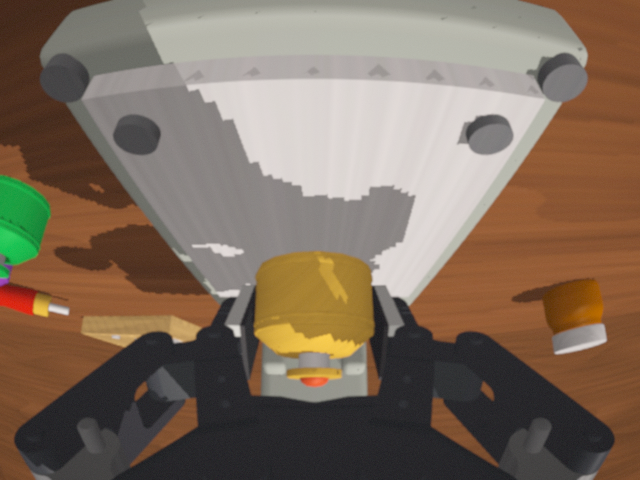

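View pics/s12.png

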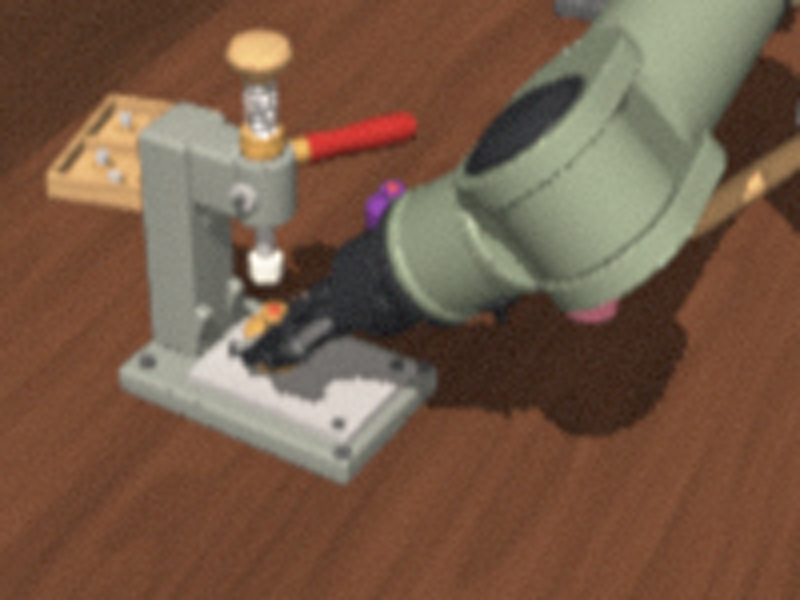

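```bash
cat > edges.py <<'E'
from inhand import *
def edges(n,box=(60,0,290,590)):
    s=pickle.load(open(n+".pkl","rb")); d=np.load(n+"d.npy"); im=np.load(n+"i.npy").astype(int)
    m=np.zeros(d.shape,bool); m[0:290,40:590]=1
    P,u,v=wpts(s,d,m); z=P[:,2].copy(); P=P-s["position"]
    ey=np.array([np.sin(np.radians(5.06)),np.cos(np.radians(5.06))]); ex=np.array([ey[1],-ey[0]])
    pl=(np.abs(z-.0305)<.0025)&(im[v,u].max(1)-im[v,u].min(1)<30)
    Q=P[pl]; a=Q[:,:2]@ex; b=Q[:,:2]@ey
    r=[]
    for lo in np.arange(-.12,.03,.01):
        k=(a>lo)&(a<lo+.01)
        if k.sum()>200: r.append((lo.round(3),b[k].min().round(4),b[k].max().round(4)))
    print(n,"z",np.median(z[pl]).round(4),"front edge",np.percentile(a,.3).round(4),a.min().round(4)); print(r)
E
python3 -c "
from edges import *
edges('w12')"
```

```text
w12 z 0.0312 front edge -0.1072 -0.115
[(np.float64(-0.11), np.float64(-0.0572), np.float64(0.0584)), (np.float64(-0.1), np.float64(-0.0502), np.float64(0.0507)), (np.float64(-0.09), np.float64(-0.0509), np.float64(0.0509)), (np.float64(-0.08), np.float64(-0.0502), np.float64(0.0505)), (np.float64(-0.07), np.float64(-0.0502), np.float64(0.0506)), (np.float64(-0.06), np.float64(-0.0499), np.float64(0.0506)), (np.float64(-0.05), np.float64(-0.0504), np.float64(0.0505)), (np.float64(-0.04), np.float64(-0.0505), np.float64(0.0506)), (np.float64(-0.03), np.float64(-0.05), np.float64(0.0507)), (np.float64(-0.02), np.float64(-0.0502), np.float64(0.0503)), (np.float64(-0.01), np.float64(-0.0502), np.float64(0.05)), (np.float64(-0.0), np.float64(-0.0497), np.float64(0.0499)), (np.float64(0.01), np.float64(-0.05), np.float64(0.0504))]
```

Emit:
arm_command(moves=[{"rx": 0,"ry": 0,"rz": 0,"x": 0,"y": 0.1,"z": 0.11,"gripper": -0.5},{"rx": 0,"ry": 0,"rz": 0,"x": 0,"y": 0.18,"z": 0.2,"gripper": -0.5},{"rx": 0,"ry": 0,"rz": 0,"x": 0,"y": 0.18,"z": 0.2,"gripper": -0.5}])

```text
clock: 9.72
position: [0.6166, 0.0022, 0.0393]
tool_rot: [-2.416, 0.001, 1.482]
force: [-4.5, -3.2, 7.2]
grip_width: 0.0446
```

Emit:
arm_command(moves=[{"rx": 0,"ry": 0,"rz": 0,"x": 0,"y": 0.08,"z": -0.07,"gripper": -0.5},{"rx": 0,"ry": 0,"rz": 0,"x": 0,"y": 0.16,"z": -0.14,"gripper": -0.5},{"rx": 0,"ry": 0,"rz": 0,"x": 0,"y": 0.24,"z": -0.21,"gripper": -0.5},{"rx": 0,"ry": 0,"rz": 0,"x": 0,"y": 0.28,"z": -0.25,"gripper": -0.5},{"rx": 0,"ry": 0,"rz": 0,"x": 0,"y": 0.28,"z": -0.25,"gripper": -0.5}])

```text
clock: 10.13
position: [0.6203, 0.0024, 0.0393]
tool_rot: [-2.415, 0.001, 1.483]
force: [-2.4, 0.5, 6.1]
grip_width: 0.0444
```

```bash
python3 look.py w13; python3 - <<'E'
from edges import *
inhand("w13"); edges("w13")
go2([.6233,.0009,.0395],41.8,-5)
E
```

```text
w13 z0 -0.0081 [-0.0117  0.0002  0.0151 -0.0039] 6014
w13 z 0.0312 front edge -0.1088 -0.1161
[(np.float64(-0.11), np.float64(-0.0609), np.float64(0.0532)), (np.float64(-0.1), np.float64(-0.0516), np.float64(0.0494)), (np.float64(-0.09), np.float64(-0.0515), np.float64(0.0494)), (np.float64(-0.08), np.float64(-0.0517), np.float64(0.0492)), (np.float64(-0.07), np.float64(-0.0518), np.float64(0.0492)), (np.float64(-0.06), np.float64(-0.0513), np.float64(0.0492)), (np.float64(-0.05), np.float64(-0.0514), np.float64(0.0489)), (np.float64(-0.04), np.float64(-0.0515), np.float64(0.0492)), (np.float64(-0.03), np.float64(-0.0516), np.float64(0.0492)), (np.float64(-0.02), np.float64(-0.0519), np.float64(0.0491)), (np.float64(-0.01), np.float64(-0.0514), np.float64(0.0487)), (np.float64(-0.0), np.float64(-0.0511), np.float64(0.0486))]
clock 10.18 pos [0.6203 0.0024 0.0393] tool [-2.415e+00  1.000e-03  1.483e+00] cm [-0.12  0.22 -0.22] rot [ 0.003 -0.    -0.001] 0.2 F [-3.9 -0.6  6.2] w 0.0446 q [ 0.77  1.49 -1.42  2.31  2.46  1.5  -0.16]
```

Emit:
arm_command(moves=[{"rx": 0,"ry": 0,"rz": 0,"x": -0.06,"y": 0.05,"z": -0.07,"gripper": -0.5},{"rx": 0,"ry": 0,"rz": 0,"x": -0.13,"y": 0.12,"z": -0.14,"gripper": -0.5},{"rx": 0,"ry": 0,"rz": 0,"x": -0.14,"y": 0.2,"z": -0.21,"gripper": -0.5},{"rx": 0,"ry": 0,"rz": 0,"x": -0.14,"y": 0.2,"z": -0.21,"gripper": -0.5}])

```text
clock: 10.52
position: [0.6231, 0.0006, 0.0393]
tool_rot: [-2.415, 0.001, 1.482]
force: [-1.5, 1.6, 3.6]
grip_width: 0.0446
```

```bash
python3 look.py w14; python3 - <<'E'
from edges import *
inhand("w14"); edges("w14")
go2([.6233,.0009,.0395],41.8,-5)
E
```

```text
w14 z0 -0.008 [-0.0117  0.0002  0.0159  0.0017] 6028
w14 z 0.0312 front edge -0.1118 -0.1194
[(np.float64(-0.12), np.float64(-0.0574), np.float64(0.059)), (np.float64(-0.11), np.float64(-0.0532), np.float64(0.0559)), (np.float64(-0.1), np.float64(-0.0501), np.float64(0.0508)), (np.float64(-0.09), np.float64(-0.0504), np.float64(0.0511)), (np.float64(-0.08), np.float64(-0.0503), np.float64(0.051)), (np.float64(-0.07), np.float64(-0.0503), np.float64(0.0507)), (np.float64(-0.06), np.float64(-0.0501), np.float64(0.0507)), (np.float64(-0.05), np.float64(-0.0501), np.float64(0.0503)), (np.float64(-0.04), np.float64(-0.0502), np.float64(0.0509)), (np.float64(-0.03), np.float64(-0.05), np.float64(0.0506)), (np.float64(-0.02), np.float64(-0.0501), np.float64(0.0506)), (np.float64(-0.01), np.float64(-0.0503), np.float64(0.0501)), (np.float64(-0.0), np.float64(-0.0498), np.float64(0.0501))]
clock 10.57 pos [6.231e-01 6.000e-04 3.930e-02] tool [-2.415e+00  1.000e-03  1.482e+00] cm [ 0.03 -0.   -0.02] rot [ 0.003 -0.    -0.001] 0.2 F [-2.   1.8  4.5] w 0.0447 q [ 0.78  1.49 -1.42  2.3   2.46  1.49 -0.15]
```

Emit:
arm_command(moves=[{"rx": 0,"ry": 0,"rz": 0,"x": 0,"y": 0.07,"z": -0.07,"gripper": -0.5},{"rx": 0,"ry": 0,"rz": 0,"x": 0,"y": 0.11,"z": -0.1,"gripper": -0.5},{"rx": 0,"ry": 0,"rz": 0,"x": 0,"y": 0.11,"z": -0.1,"gripper": -0.5}])

```text
clock: 10.82
position: [0.624, 0.0005, 0.0393]
tool_rot: [-2.414, 0.001, 1.483]
force: [-12.0, 1.3, 11.1]
grip_width: 0.0449
```

Emit:
arm_command(moves=[{"rx": 0,"ry": 0,"rz": 0,"x": 0,"y": 0,"z": 0,"gripper": 1},{"rx": 0,"ry": 0,"rz": 0,"x": 0,"y": 0,"z": 0,"gripper": 1},{"rx": 0,"ry": 0,"rz": 0,"x": 0,"y": 0,"z": 0,"gripper": 1},{"rx": 0,"ry": 0,"rz": 0,"x": 0,"y": 0,"z": 0,"gripper": 1},{"rx": 0,"ry": 0,"rz": 0,"x": 0,"y": 0,"z": 0,"gripper": 1}])

```text
clock: 11.23
position: [0.6247, -0.0001, 0.0389]
tool_rot: [-2.414, 0.002, 1.481]
force: [-0.2, -0.7, 0.5]
grip_width: 0.0851
```

```bash
python3 look.py w15; python3 - <<'E'
from edges import *
inhand("w15"); capfit("w15",(245,220,385,380),0,.031)
go2([.6233,.0009,.0395],41.8,-5)
E
```

```text
w15 z0 -0.0076 [-0.0125  0.0007  0.0144 -0.0041] 6181
cap 6609 [0.6124 0.0017] zmax 0.0733 zmin -0.064 rms 0.00033
clock 11.28 pos [ 6.246e-01 -1.000e-04  3.890e-02] tool [-2.414e+00  2.000e-03  1.481e+00] cm [ 0.09 -0.15  0.05] rot [ 0.002 -0.    -0.003] 0.2 F [-0.7 -0.3  0.1] w 0.0851 q [ 0.78  1.49 -1.42  2.3   2.46  1.49 -0.15]
```

View pics/w15.png

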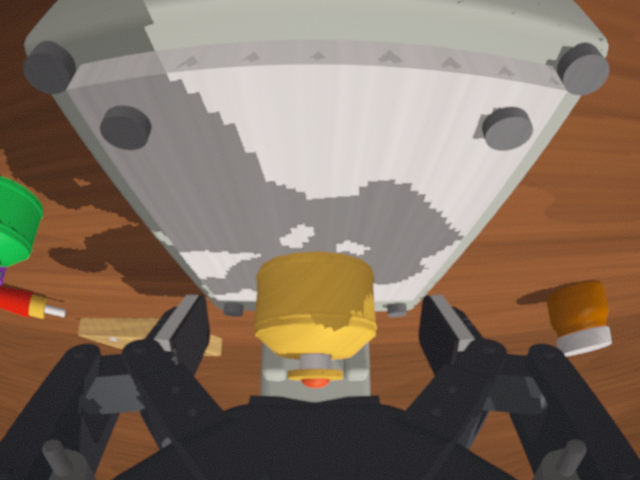

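The cap stands at about (0.6124, 0.0017), against the nest estimate of (0.6121, 0.0019), and both fingers are clear of it. Before retreating I plan the head press.

```bash
python3 - <<'E'
import re
t=open("fit.py").read()
open("fit2.py","w").write(t.replace("best=[]","for i in range(3,16):\n    s=pickle.load(open(f'w{i}.pkl','rb')); D.append((s['qpos'],s['position'],s['tool_rot'],1))\nbest=[]",1))
E
python3 fit2.py|head -2
python3 - <<'E'
from ik import *
q=bot.observe()["qpos"]
s=bot.observe(); print((fk(q,P,S)[:3,3]-s["position"]).round(4))
flip=np.diag([-1,1,-1.])
for z in (.33,.256):
  for a in (30,45,60,75,90):
    for psi in (-40,-5,40):
      for fl in (0,1):
        Rw=Rt(a,psi)@(flip if fl else np.eye(3))
        o=ik(np.array([.612,.002,z]),Rw,q,5,.03)
        if o: print(z,a,psi,fl,len(o),o[0][1],round(o[0][0],1))
E
```

```text
0.023603210899583 (-1, -1, -1, -1) [-0.0046 -0.0554 -0.0472  3.1611  0.2876  0.5427  0.4249  0.3102 -0.018
  0.0046 -0.009 ]
[ 0.004  -0.0003  0.001 ]
0.33 30 -40 0 4 [ 0.45  0.6  -1.28  2.09  1.65  1.48  2.49] 2.9
0.33 30 -40 1 2 [ 0.51  0.75 -1.47  2.1   1.71  1.68 -0.62] 1.2
0.33 30 -5 0 2 [ 0.52  0.23 -0.75  2.29  2.45  0.48  2.19] 2.9
0.33 30 -5 1 2 [ 0.98  0.53 -1.47  2.3   2.11  0.81 -0.45] 1.3
0.33 30 40 0 2 [ 1.28  0.69 -1.38  2.1  -0.87  0.19  0.2 ] 3.7
0.33 45 -40 0 2 [-1.19  0.54  1.19  1.97  0.07  0.4  -2.49] 4.9
0.33 45 -40 1 2 [ 0.62  0.64 -1.47  1.97  1.43  1.42 -0.41] 1.4
0.33 45 -5 0 2 [ 0.19  0.17 -0.33  2.1   0.82  0.19 -2.49] 3.6
0.33 45 -5 1 2 [ 1.01  0.46 -1.47  2.12  1.47  0.64  0.12] 1.7
0.33 45 40 0 2 [ 1.23  0.66 -1.47  1.97  0.29  0.42 -1.04] 2.8
0.33 45 40 1 1 [ 1.23  0.66 -1.47  1.97  0.29  0.42  2.11] 3.5
0.33 60 -40 0 3 [-0.77  0.35  0.69  1.82  0.17  0.69 -2.49] 4.4
0.33 60 -40 1 2 [ 0.7   0.64 -1.47  1.82  1.15  1.33 -0.15] 1.6
0.33 60 -5 0 2 [ 0.92  0.46 -1.37  1.92  0.91  0.77 -2.49] 3.1
0.33 60 -5 1 1 [ 0.95  0.53 -1.47  1.92  0.99  0.85  0.59] 2.
[... 2053 characters left out ...]
75 -40 1 2 [ 0.71  0.81 -1.47  1.76  1.05  1.34 -0.06] 1.7
0.256 75 -5 0 2 [ 0.81  0.74 -1.41  1.81  0.94  1.09 -2.49] 3.0
0.256 75 -5 1 1 [ 0.82  0.78 -1.47  1.81  0.98  1.14  0.62] 1.9
0.256 75 40 0 2 [ 0.9   0.82 -1.47  1.76  0.79  1.07 -1.56] 2.4
0.256 75 40 1 2 [ 0.9   0.82 -1.47  1.76  0.79  1.07  1.59] 2.6
0.256 90 -40 0 3 [ 0.32  0.52 -0.55  1.6   0.22  1.09 -2.49] 3.6
0.256 90 -40 1 2 [ 0.73  0.89 -1.47  1.6   0.84  1.43  0.13] 1.9
0.256 90 -5 0 3 [ 0.73  0.89 -1.47  1.6   0.84  1.43 -2.4 ] 2.9
0.256 90 -5 1 1 [ 0.73  0.89 -1.47  1.6   0.84  1.43  0.74] 2.1
0.256 90 40 0 2 [ 0.73  0.89 -1.47  1.6   0.84  1.43 -1.62] 2.4
0.256 90 40 1 2 [ 0.73  0.89 -1.47  1.6   0.84  1.43  1.53] 2.5
```

Emit:
arm_command(moves=[{"rx": 0,"ry": 0,"rz": 0,"x": 0,"y": -1.2,"z": 0,"gripper": 1},{"rx": 0,"ry": 0,"rz": 0,"x": 0,"y": -2.8,"z": 0,"gripper": 1},{"rx": 0,"ry": 0,"rz": 0,"x": 0,"y": -4.5,"z": 0,"gripper": 1},{"rx": 0,"ry": 0,"rz": 0,"x": 0,"y": -6.3,"z": 0,"gripper": 1},{"rx": 0,"ry": 0,"rz": 0,"x": 0,"y": -7,"z": 0,"gripper": 1}])

```text
clock: 11.7
position: [0.5741, 0.0044, 0.0879]
tool_rot: [-2.416, 0.003, 1.479]
force: [-2.5, 2.2, 8.0]
grip_width: 0.0851
```

```bash
python3 look.py w16; python3 - <<'E'
from edges import *
capfit("w16",(245,200,385,380),0,.031); edges("w16")
go2([.575,-.12,.16],45,-5)
E
```

```text
cap 2900 [0.6125 0.0018] zmax 0.1152 zmin -0.0944 rms 0.00037
w16 z 0.0312 front edge -0.0626 -0.0679
[(np.float64(-0.07), np.float64(-0.0491), np.float64(0.0613)), (np.float64(-0.06), np.float64(-0.0558), np.float64(0.0515)), (np.float64(-0.05), np.float64(-0.0491), np.float64(0.0515)), (np.float64(-0.04), np.float64(-0.0496), np.float64(0.0512)), (np.float64(-0.03), np.float64(-0.0494), np.float64(0.0512)), (np.float64(-0.02), np.float64(-0.0494), np.float64(0.051)), (np.float64(-0.01), np.float64(-0.0492), np.float64(0.0512)), (np.float64(-0.0), np.float64(-0.0496), np.float64(0.0513)), (np.float64(0.01), np.float64(-0.0493), np.float64(0.0512)), (np.float64(0.02), np.float64(-0.0493), np.float64(0.0511))]
clock 11.75 pos [0.5733 0.0029 0.0857] tool [-2.413  0.007  1.479] cm [-12.28  -3.92  -6.34] rot [ 0.057  0.002 -0.008] 3.3 F [-2.4 -1.9 -4.1] w 0.0853 q [ 0.77  1.38 -1.49  2.43  2.33  1.57 -0.25]
```

View pics/w16.png

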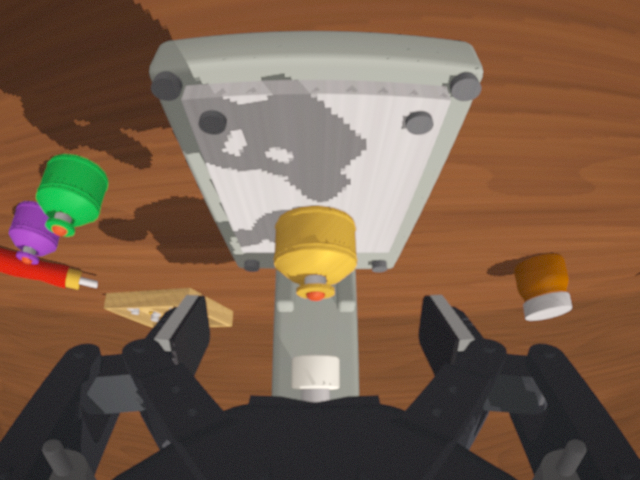

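The cap at (316,245) stands under the foot at (316,372), fitted at (0.6125, 0.0018), so it is seated. Next I swing out sideways and up to the plunger head.

Emit:
arm_command(moves=[{"rx": 0,"ry": 0,"rz": 0,"x": -2.5,"y": -0.5,"z": -0.5,"gripper": 1},{"rx": 0.03,"ry": 0,"rz": 0,"x": -6,"y": -1.2,"z": -1.2,"gripper": 1},{"rx": 0.08,"ry": 0,"rz": 0,"x": -9,"y": -2,"z": -3,"gripper": 1},{"rx": 0.15,"ry": 0,"rz": 0,"x": -11,"y": -4,"z": -6,"gripper": 1},{"rx": 0.2,"ry": 0,"rz": 0,"x": -12,"y": -6,"z": -8.5,"gripper": 1}])

```text
clock: 12.17
position: [0.5708, -0.1071, 0.1558]
tool_rot: [-2.234, 0.01, 1.482]
force: [-0.1, -0.2, -1.7]
grip_width: 0.0854
```

```bash
python3 - <<'E'
from h import *
go2([.60,-.10,.35],65,-5)
E
```

```text
clock 12.17 pos [ 0.5708 -0.1071  0.1558] tool [-2.234  0.01   1.482] cm [  0.77 -13.56 -14.2 ] rot [ 0.227  0.004 -0.009] 13.0 F [-0.1 -0.2 -1.7] w 0.0854 q [ 1.1   0.93 -1.46  2.29  1.88  0.94  0.03]
```

Emit:
arm_command(moves=[{"rx": 0.05,"ry": 0,"rz": 0,"x": 0,"y": -2.7,"z": -2.8,"gripper": -1},{"rx": 0.1,"ry": 0,"rz": 0,"x": 0,"y": -5.4,"z": -5.6,"gripper": -1},{"rx": 0.15,"ry": 0,"rz": 0,"x": 0.5,"y": -8.1,"z": -8.4,"gripper": -1},{"rx": 0.2,"ry": 0,"rz": 0,"x": 0.7,"y": -10.8,"z": -11.2,"gripper": -1},{"rx": 0.227,"ry": 0,"rz": -0.01,"x": 0.8,"y": -13.5,"z": -14.2,"gripper": -1}], squeeze=30)

```text
clock: 12.58
position: [0.5905, -0.1036, 0.2905]
tool_rot: [-2.015, 0.009, 1.488]
force: [0.6, -1.4, -0.8]
grip_width: 0.0254
```

```bash
python3 - <<'E'
from h import *
im,d=bot.grab_frame("scene"); save("sc17.png",im); np.save("sc17d.npy",d); np.save("sc17i.npy",im)
cv2.imwrite("pics/sc17c.png",cv2.resize(im[190:340,220:420,::-1],(800,600),interpolation=cv2.INTER_CUBIC))
im,d=bot.grab_frame("side"); np.save("sd17d.npy",d); np.save("sd17i.npy",im)
cv2.imwrite("pics/sd17c.png",cv2.resize(im[140:320,240:480,::-1],(800,600),interpolation=cv2.INTER_CUBIC))
go2([.612,.002,.33],65,-5)
E
```

```text
clock 12.68 pos [ 0.5935 -0.1029  0.2948] tool [-2.021  0.008  1.487] cm [10.58 -2.83 -2.43] rot [ 0.014  0.006 -0.006] 0.9 F [ 0.3 -1.2 -0.4] w 0.0095 q [ 1.11  0.59 -1.45  1.93  0.99  0.88  0.73]
```

View pics/sc17c.png

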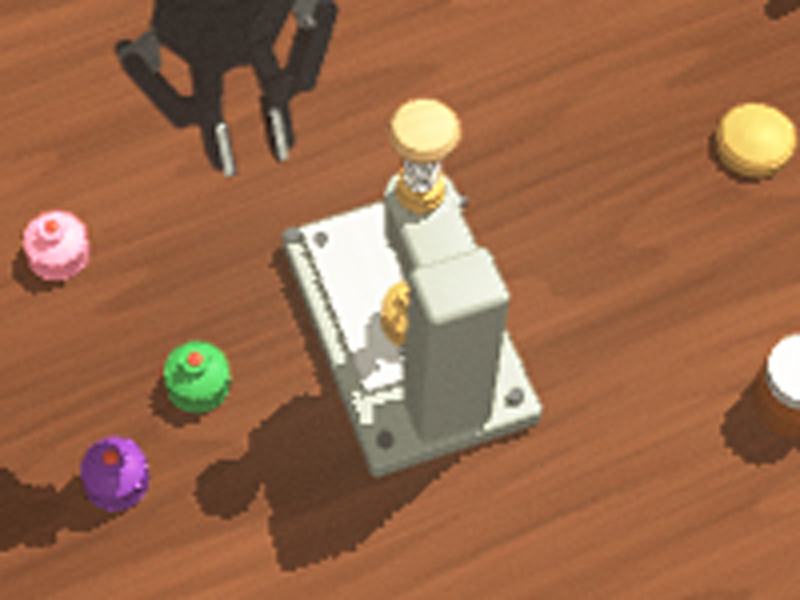

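View pics/sd17c.png

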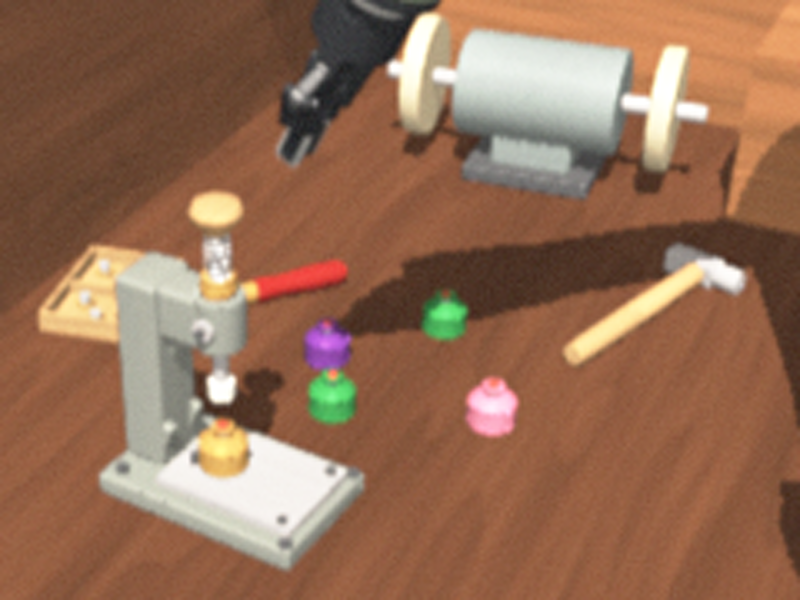

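Both views agree: the cap stands upright under the foot and the head is up. I move the closed fingers over the head.

```bash
python3 - <<'E'
from h import *
go2([.60,-.08,.345],65,-5)
go2([.622,.001,.335],65,-5)
E
```

```text
clock 12.68 pos [ 0.5935 -0.1029  0.2948] tool [-2.021  0.008  1.487] cm [ 2.3  -4.34 -2.6 ] rot [ 0.014  0.006 -0.006] 0.9 F [ 0.3 -1.2 -0.4] w 0.0095 q [ 1.11  0.59 -1.45  1.93  0.99  0.88  0.73]
clock 12.68 pos [ 0.5935 -0.1029  0.2948] tool [-2.021  0.008  1.487] cm [10.56 -2.84 -3.55] rot [ 0.014  0.006 -0.006] 0.9 F [ 0.3 -1.2 -0.4] w 0.0095 q [ 1.11  0.59 -1.45  1.93  0.99  0.88  0.73]
```

Emit:
arm_command(moves=[{"rx": 0,"ry": 0,"rz": 0,"x": 0.5,"y": -2.5,"z": -1.8,"gripper": -1},{"rx": 0.01,"ry": 0,"rz": 0,"x": 2.5,"y": -4.4,"z": -2.8,"gripper": -1},{"rx": 0.01,"ry": 0,"rz": 0,"x": 5.5,"y": -4,"z": -3.2,"gripper": -1},{"rx": 0.01,"ry": 0,"rz": 0,"x": 8.5,"y": -3.3,"z": -3.5,"gripper": -1},{"rx": 0.01,"ry": 0,"rz": 0,"x": 10.5,"y": -2.9,"z": -3.5,"gripper": -1}])

```text
clock: 13.1
position: [0.6194, 0.0011, 0.3298]
tool_rot: [-2.009, 0.01, 1.487]
force: [-0.4, 0.6, -0.8]
grip_width: -0.0
```

```bash
python3 - <<'E'
from h import *
im,d=bot.grab_frame("scene"); cv2.imwrite("pics/sc18c.png",cv2.resize(im[150:300,220:420,::-1],(800,600),interpolation=cv2.INTER_CUBIC))
go2([.622,.001,.335],65,-5)
go2([.622,.001,.303],65,-5)
E
python3 look.py w18
```

```text
clock 13.15 pos [0.6191 0.0048 0.3295] tool [-2.008  0.009  1.491] cm [-0.36 -0.36 -0.52] rot [ 0.001  0.01  -0.005] 0.7 F [-3.5  4.8 -1.9] w 0.0003 q [ 0.84  0.52 -1.37  1.84  0.92  0.96  0.62]
clock 13.15 pos [0.6191 0.0048 0.3295] tool [-2.008  0.009  1.491] cm [-0.33  2.54  0.83] rot [ 0.001  0.01  -0.005] 0.7 F [-3.5  4.8 -1.9] w 0.0003 q [ 0.84  0.52 -1.37  1.84  0.92  0.96  0.62]
```

View pics/sc18c.png

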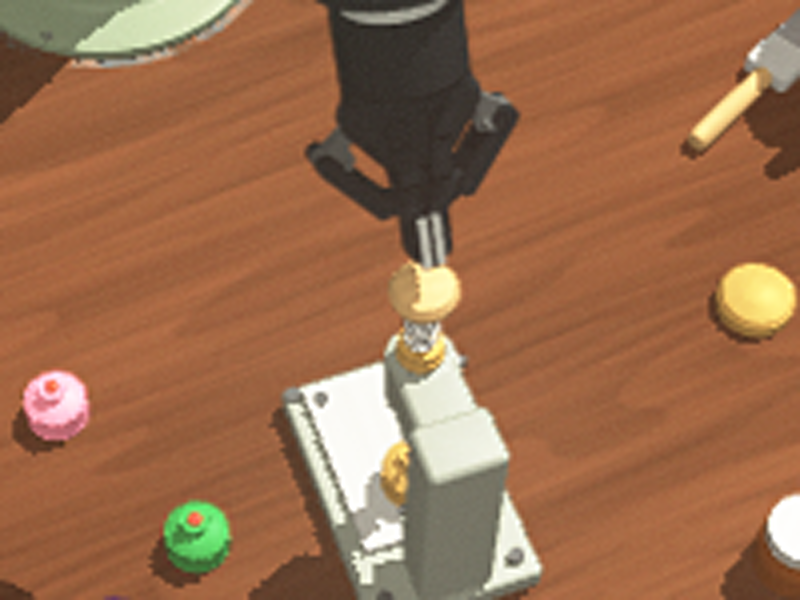

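View pics/w18.png

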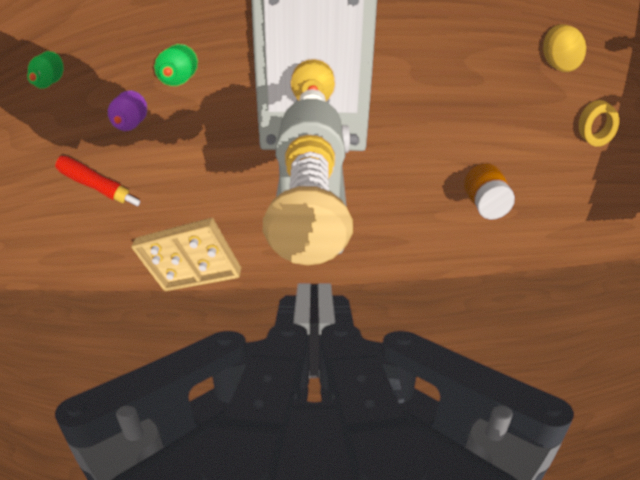

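```bash
python3 - <<'E'
from capfit import *
s=pickle.load(open("w18.pkl","rb")); d=np.load("w18d.npy"); m=np.zeros(d.shape,bool); m[185:270,258:360]=1
P,u,v=wpts(s,d,m); k=(P[:,2]>.29)&(P[:,2]<.304); Q=P[k]
print(len(Q),np.median(Q,0).round(4),Q.min(0).round(4),Q.max(0).round(4),cv2.minEnclosingCircle((Q[:,:2]*1000).astype(np.float32)))
go2([.622,.001,.303],65,-5)
E
```

```text
4896 [0.6061 0.0025 0.296 ] [ 0.5897 -0.0199  0.29  ] [0.6312 0.0235 0.2991] ((610.9746704101562, 2.061340808868408), 21.980588912963867)
clock 13.2 pos [0.6189 0.0028 0.3295] tool [-2.008  0.01   1.491] cm [-0.13  2.54  0.83] rot [ 0.001  0.011 -0.005] 0.7 F [-0.7 -0.3 -0.1] w 0.0001 q [ 0.84  0.52 -1.37  1.84  0.92  0.96  0.62]
```

Emit:
arm_command(moves=[{"rx": 0,"ry": 0,"rz": 0,"x": 0,"y": 1,"z": 0.47,"gripper": -1},{"rx": 0,"ry": 0,"rz": 0,"x": 0,"y": 2,"z": 0.93,"gripper": -1},{"rx": 0,"ry": 0,"rz": 0,"x": 0,"y": 2.6,"z": 1.2,"gripper": -1},{"rx": 0,"ry": 0,"rz": 0,"x": 0,"y": 3.2,"z": 1.5,"gripper": -1},{"rx": 0,"ry": 0,"rz": 0,"x": 0,"y": 3.6,"z": 1.68,"gripper": -1}])

```text
clock: 13.62
position: [0.6194, -0.0029, 0.2891]
tool_rot: [-2.007, 0.01, 1.484]
force: [-3.1, -2.2, 5.4]
grip_width: 0.0
```

Emit:
arm_command(moves=[{"rx": 0,"ry": 0,"rz": 0,"x": 0,"y": 0.45,"z": 0.21,"gripper": -1},{"rx": 0,"ry": 0,"rz": 0,"x": 0,"y": 0.9,"z": 0.42,"gripper": -1},{"rx": 0,"ry": 0,"rz": 0,"x": 0,"y": 1.35,"z": 0.63,"gripper": -1},{"rx": 0,"ry": 0,"rz": 0,"x": 0,"y": 1.8,"z": 0.84,"gripper": -1},{"rx": 0,"ry": 0,"rz": 0,"x": 0,"y": 2,"z": 0.93,"gripper": -1}])

```text
clock: 14.03
position: [0.6198, -0.0027, 0.2677]
tool_rot: [-2.008, 0.01, 1.485]
force: [-4.3, -2.4, 8.2]
grip_width: 0.0003
```

```bash
python3 - <<'E'
from h import *
im,d=bot.grab_frame("side"); cv2.imwrite("pics/sd19c.png",cv2.resize(im[140:320,240:480,::-1],(800,600),interpolation=cv2.INTER_CUBIC))
go2([.622,.001,.26],65,-5)
E
```

```text
clock 14.08 pos [ 0.6197 -0.0027  0.2676] tool [-2.008  0.01   1.485] cm [0.4  0.77 0.14] rot [ 0.001  0.005 -0.008] 0.6 F [-3.6 -1.5  6.9] w 0.0002 q [ 0.78  0.57 -1.28  1.92  1.04  0.87  0.5 ]
```

View pics/sd19c.png

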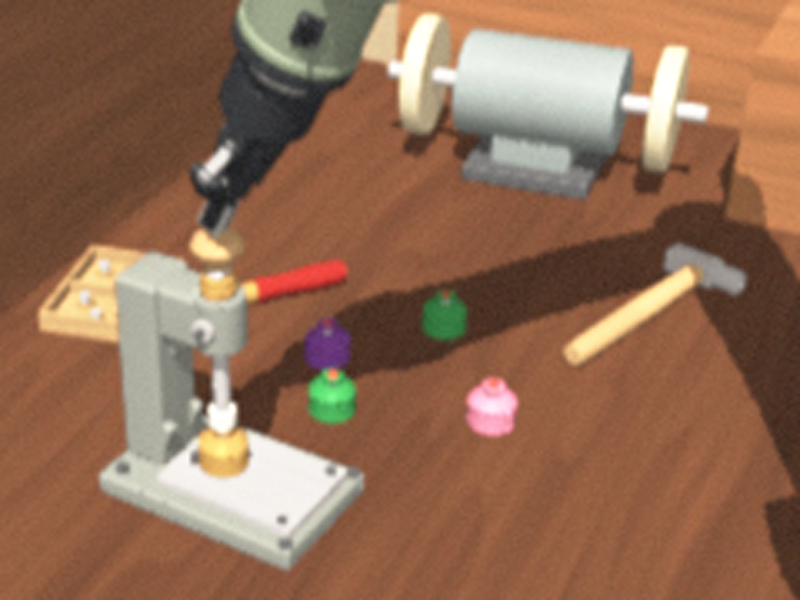

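The foot is now just on the setting, at 7 to 8 N. I press the rest of the way to the stop.

Emit:
arm_command(moves=[{"rx": 0,"ry": 0,"rz": 0,"x": 0,"y": 0.25,"z": 0.12,"gripper": -1},{"rx": 0,"ry": 0,"rz": 0,"x": 0,"y": 0.5,"z": 0.23,"gripper": -1},{"rx": 0,"ry": 0,"rz": 0,"x": 0,"y": 0.7,"z": 0.33,"gripper": -1},{"rx": 0,"ry": 0,"rz": 0,"x": 0,"y": 0.8,"z": 0.37,"gripper": -1}])

```text
clock: 14.42
position: [0.6199, -0.0027, 0.2596]
tool_rot: [-2.009, 0.01, 1.485]
force: [-9.7, -2.0, 15.1]
grip_width: -0.0005
```

Emit:
arm_command(moves=[{"rx": 0,"ry": 0,"rz": 0,"x": 0,"y": 0.1,"z": 0.05,"gripper": -1},{"rx": 0,"ry": 0,"rz": 0,"x": 0,"y": 0.2,"z": 0.09,"gripper": -1},{"rx": 0,"ry": 0,"rz": 0,"x": 0,"y": 0.2,"z": 0.09,"gripper": -1}])

```text
clock: 14.67
position: [0.6202, -0.0026, 0.2586]
tool_rot: [-2.01, 0.011, 1.485]
force: [-21.5, -5.8, 34.0]
grip_width: -0.0001
```

The force jumped from 15 N to 34 N with little travel, so the plunger is at its stop. I hold briefly, then lift.

Emit:
arm_command(moves=[{"rx": 0,"ry": 0,"rz": 0,"x": 0,"y": 0,"z": 0,"gripper": -1},{"rx": 0,"ry": 0,"rz": 0,"x": 0,"y": 0,"z": 0,"gripper": -1},{"rx": 0,"ry": 0,"rz": 0,"x": 0,"y": 0,"z": 0,"gripper": -1}])

```text
clock: 14.92
position: [0.6202, -0.0026, 0.2586]
tool_rot: [-2.01, 0.011, 1.485]
force: [-19.8, -5.4, 32.5]
grip_width: 0.0
```

```bash
python3 - <<'E'
from h import *
im,d=bot.grab_frame("side"); cv2.imwrite("pics/sd20c.png",cv2.resize(im[220:280,270:350,::-1],(800,600),interpolation=cv2.INTER_CUBIC))
print(bot.observe()["force"],bot.observe()["position"])
E
```

```text
[-20.04801308  -4.81215863  32.63214727] [ 0.62016486 -0.00259125  0.25862262]
```

View pics/sd20c.png

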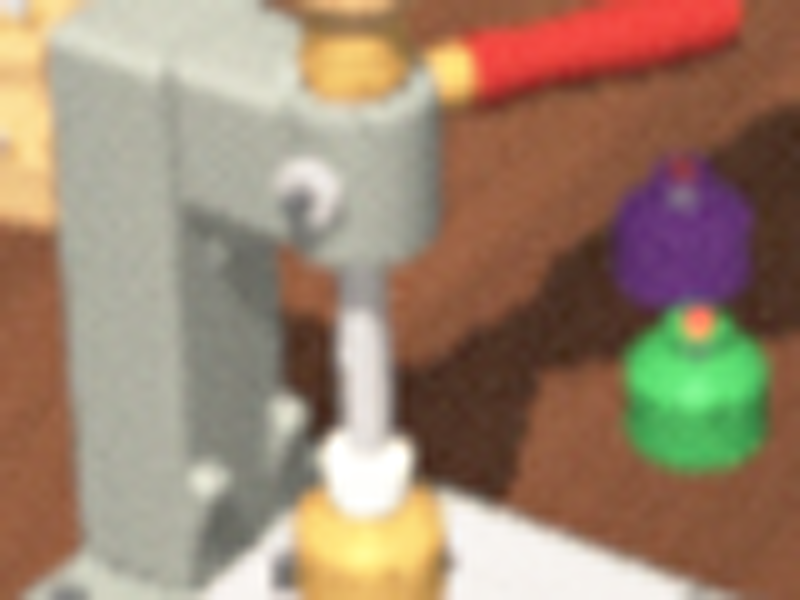

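The foot is down on the cap and the bezel is seated. I lift away.

Emit:
arm_command(moves=[{"rx": 0,"ry": 0,"rz": 0,"x": 0,"y": -0.8,"z": -0.37,"gripper": -1},{"rx": 0,"ry": 0,"rz": 0,"x": 0,"y": -2,"z": -0.93,"gripper": -1},{"rx": 0,"ry": 0,"rz": 0,"x": 0,"y": -3.8,"z": -1.77,"gripper": -1},{"rx": 0,"ry": 0,"rz": 0,"x": 0,"y": -5.6,"z": -2.6,"gripper": -1},{"rx": 0,"ry": 0,"rz": 0,"x": 0,"y": -8,"z": -3.7,"gripper": -1}])

```text
clock: 15.38
position: [0.6191, -0.0019, 0.3451]
tool_rot: [-2.007, 0.009, 1.485]
force: [0.0, -0.6, -0.5]
grip_width: 0.0001
```

Emit:
arm_command(moves=[{"rx": 0,"ry": 0,"rz": 0,"x": 0,"y": -2,"z": 0,"gripper": -1},{"rx": 0,"ry": 0,"rz": 0,"x": 0,"y": -3,"z": 0,"gripper": -1},{"rx": 0,"ry": 0,"rz": 0,"x": 0,"y": -3,"z": 0,"gripper": -1},{"rx": 0,"ry": 0,"rz": 0,"x": 0,"y": -3,"z": 0,"gripper": -1}])

```text
clock: 15.72
position: [0.607, -0.0008, 0.3724]
tool_rot: [-2.009, 0.01, 1.484]
force: [0.2, 0.5, -0.3]
grip_width: 0.0
```

```bash
python3 look.py w21; python3 - <<'E'
from capfit import *
im,d=bot.grab_frame("side"); cv2.imwrite("pics/sd21c.png",cv2.resize(im[190:310,260:420,::-1],(800,600),interpolation=cv2.INTER_CUBIC)); np.save("sd21d.npy",d)
im0=np.load("sd17i.npy")
d0=np.load("sd17d.npy")
for nm,dd in (("before",d0),("after",d)):
    m=np.zeros(dd.shape,bool); m[262:286,294:318]=1
    P,u,v=pts("side",dd,m); k=(np.hypot(P[:,0]-.61,P[:,1]-.008)<.035)&(P[:,2]>.033)&(P[:,2]<.1)
    Q=P[k]; S=Q[(Q[:,2]<.054)]
    f=least_squares(lambda p:np.hypot(S[:,0]-p[0],S[:,1]-p[1])-.023,[.612,.002],loss="soft_l1",f_scale=.002)
    m=np.zeros(dd.shape,bool); m[195:215,290:320]=1
    H,_,_=pts("side",dd,m); H=H[(H[:,2]>.24)&(H[:,2]<.31)]
    print(nm,k.sum(),f.x.round(4),"ztop",np.percentile(Q[:,2],[95,100]).round(4),"head z",np.percentile(H[:,2],[50,95]).round(4) if len(H) else None)
print(bot.observe()["clock"],bot.observe()["force"].round(1),bot.observe()["position"].round(3))
E
```

```text
before 255 [0.6123 0.0024] ztop [0.0736 0.0781] head z [0.2922 0.2982]
after 241 [0.6128 0.0022] ztop [0.068 0.072] head z [0.2921 0.2983]
15.8167 [ 0.5 -0.1  0.5] [ 0.607 -0.001  0.372]
```

View pics/sd21c.png

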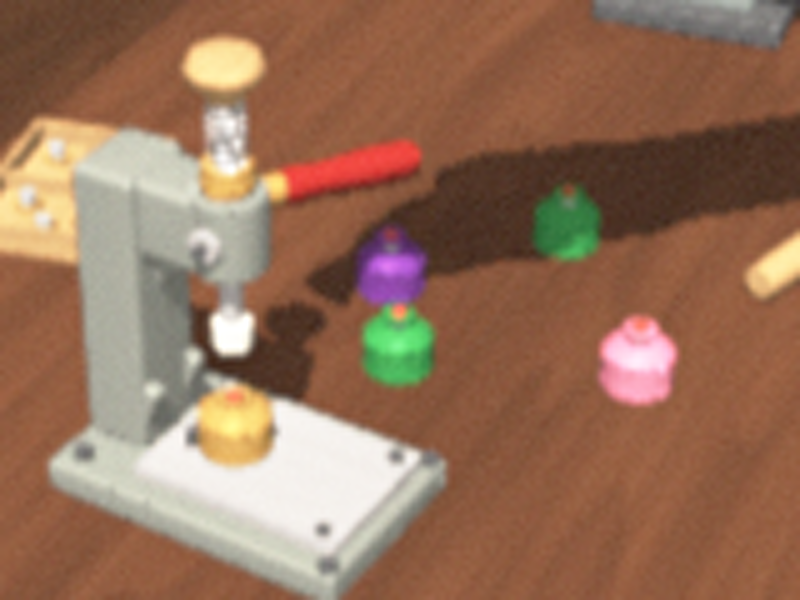

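View pics/w21.png

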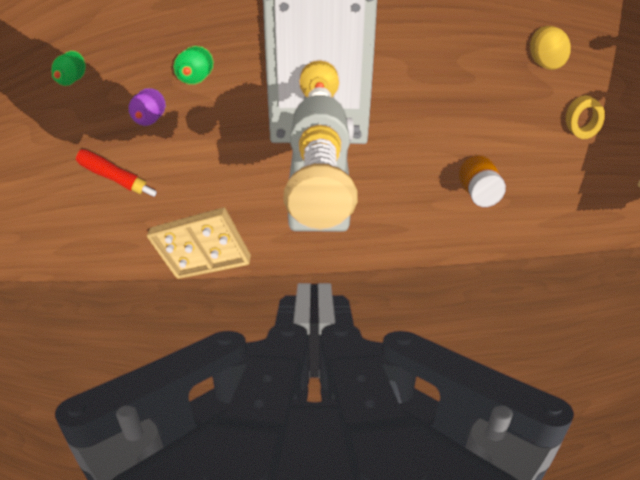

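The top of the setting dropped about 6 mm, the head is back up at its original height, and the cap has not moved beyond measurement noise and stands upright. I hand it in.

```bash
python3 -c "
from workcell import bot
print(bot.job_done())"
```

```text
the job is handed in; nothing more can be done
None
```

The cap is standing in the press against both pins with its setting pressed home, and I handed the job in at about 15.8 s on the robot's clock. `job_done` reported no verdict, so what follows is my own measurement.

- **Placing:** I gripped the brass cap at scene pixel (233,284) with the tool tilted about 42 deg. I slid it in from the throat side until the pins pushed back with about 12 N, then let go. The wrist camera put the released cap at (0.6125, 0.0018), within about 0.5 mm of my estimated nest position.
- **Pressing:** I pushed the wooden head down with closed fingers until the vertical force rose from 15 N to about 33 N with almost no travel, and held it there about 0.3 s. A sideways force of about 20 N came with it because the tool was tilted. I then lifted off.
- **Last checks (side camera, before and after pressing):**
  - The cap read (0.6123, 0.0024), then (0.6128, 0.0022), and looked upright in the picture.
  - The top of the setting dropped about 6 mm.
  - The plunger head was back at its original height.
  - The other things on the bench looked undisturbed in the last side and wrist pictures. I compared them by eye and did not measure them.
- **Disagreements:** At the start, the scene and side cameras differed by up to about 12 mm on the head's position. I worked from the wrist camera instead, which matched the given platen size. It read heights about 1.2 mm high, and I allowed for that.

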